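# Load and close the buckle tumbler

## Robot

A 7-joint arm with a two-finger parallel gripper is mounted at the origin on the work surface. World frame = base frame: x ahead of the robot, y to its left, z up, the work surface at z = 0. Lengths are in m, angles in degrees, forces in N, time in s.
With the tool pointing down it reaches from about 0.4 to 0.85 m from the base axis. Payload 6.9 kg.
Tool frame: the origin (TCP) lies on the centre line of the jaws, within the pads' length; the fingertips stand 19 mm ahead of it and the grasp point (between the pads) is the TCP; z points along the fingers, y is the line along which they close (so a half turn about z gives the same grasp; the last joint's range is limited). The gripper opens to 85 mm and grips with 20 to 120 N. Pads are 22 mm wide; open, the fingers measure 114 mm over their backs; the gripper's body (76 mm by 85 mm) begins 54 mm behind the grasp point. The pads swing forward as they close: fully open they stand 13 mm farther back than shut.
Start: joints at [6.045, 29.078, -13.613, 85.955, 7.202, 65.827, -8.869], TCP at [0.625, -0, 0.25] pointing down, gripper open.
Joint ranges: [-176.47, 176.47], [-13.61, 117.27], [-81.72, 77.17], [0.22, 143.17], [-87.28, 267.28], [10, 112.55], [-165.47, 165.47]. Speed limits (degrees/s): [136.94, 136.94, 180, 180, 180, 180, 180].

## Interface

Orientations are given as [roll, pitch, yaw] about the fixed x, y, z axes, in that order (R = Rz(yaw) Ry(pitch) Rx(roll)).
In Python, from rig import * gives the robot as it stands.
- The arm moves only by the shell command python3 -m crank 'ROWS' [FORCE]. ROWS is a JSON object of lists of equal length, an entry for each row: "fingers": the closure, from -1 (fully open) to 1 (shut); "travel": the shift along the world's x, y, z in cm, a list of three; "yaw": the turn about the world's z in degrees. In form: {"fingers": [fingers, ...], "travel": [[dx, dy, dz], ...], "yaw": [yaw, ...]}. A call has 1 to 8 rows; each row is the pose to reach, as a shift and turn from the pose commanded when the call began; what a row does not reach only later rows make up. A row lasts 1/12 s, in which the tool goes at most 41.7 mm and 7.16 degrees, less where a joint would pass 70% of its speed; a pose out of reach is approached as far as the arm can. A call with a gripper value outside its range is refused whole. The fingers move at their own pace and stop on an object; FORCE is the grip in N (left out, the last holds). Time passes only in rows, so rows that repeat a pose let the fingers close. It gives the time, the measured TCP pose, the force, the opening and the grip force at its end, in the units of the state.
- get_obs(): the state, without advancing time (a new reading comes with each control period).
- read_camera(name): name is "scene" or "side" or "wrist"; returns a dict with "image" (420x560x3 uint8, red, green, blue), "range_z" (420x560 float32, m along the optical axis (not along the pixel's ray), 0 where there is no reading), "K" (3x3 intrinsics, pixels), "world_to_cam" (4x4, takes a point from world to camera coordinates). Camera axes: x right, y down, z forward; pixel columns grow to the right and rows downward; lengths in m; the calibration is good to about 2 mm. A picture is of the moment at which its call begins.
- finish_job(): hands the job in; it is judged then, once.
The state is a dict: "time": time; "joints": joint angles; "joint_vel": joint speeds; "joint_efforts": joint torques, N m; "eef_pos": TCP position; "ee_rot": TCP orientation; "force": force on the tool from outside, world axes, zero at the start; "wrist_torque": the same for the moment, N m; "width": finger opening in m; "grip_force": force on a finger pad.
Only numpy, scipy, OpenCV 4.12 (cv2) and the standard library are available. Lean on these libraries where they do the work, as an engineer would, in place of code of your own. Each camera call takes 0.05 s, during which the arm holds its last target. There are 200 camera calls.

## Task

Load the buckle tumbler and close it: tip the brass castings out of the scoop tray into the bowl, stand the empty tray back on the bench, and put any castings lying on the bench into the bowl as well. Lower the lid gently over the centre post and the locating pin until it sits flat on the rim, start the steel wedge through the slot in the post by hand, thin end first and still loose, let go of it, and then tap its thick end with the white mallet until it stops advancing and sits tight. Lay the mallet back on the bench and leave the other things on the bench where they are.

Things in the scene. Friction and masses are not known exactly. Their poses are not given: they have to be found in the camera images.
- tumbler: Bench-top vibratory tumbler, fixed. Origin: on its vertical axis at bench level, z up. Round blue bowl, open on top: inner diameter 200 mm, outer 210, rim 150 above the bench, floor at 52; grey base of diameter 224, 46 high. A steel centre post, diameter 48, stands in the bowl; its tapered top is 224 above the bench.
- pin (a point): Top of the locating pin for the lid: a tapered steel pin 12 mm in diameter on an ear outside the bowl's rim, 122 mm from the post's axis along the tumbler's +x; it stands 32 mm higher than the rim.
- slot (a point): Slot through the centre post along the tumbler's y, 25 mm wide (x). Point: on the post's axis, 176 mm above the bench, where the wedge's underside slides once the lid is seated. The slot's steel roof is 21 mm above this point and rises 1:5 towards -y, so the wedge goes in from the -y side, thin end towards +y. Axes as the tumbler's.
- lid: Loose grey lid, 0.45 kg: disc of diameter 214 mm, 8 thick; origin at the centre of its flat underside, z up. Central hole 52 (for the 48 post) in a boss 74 across. An ear at +x (to 143 from the centre) has a 16 mm hole for the pin, 122 from the centre. A raised channel along y, 28 wide between low fences, top 26 above the underside, reaches 60 to both sides: the wedge slides on it.
- lid_handle (a point): Centre of the lid's aluminium bridge handle, over the lid's centre, 105 mm above its underside: bar along the lid's x, 146 mm long, 12 wide (pinch it across y), 14 high, on uprights at both ends. Seated, the lid's underside is on the rim and its x axis lies along the tumbler's x.
- wedge: Loose dark steel wedge, 0.40 kg, 130 mm long (x), 20 wide (y); 10 high at the thin end (+x), rising 1:5 to 36 at the thick end (-x). Origin at the middle of its flat underside, z up. It first touches the slot's roof when its thin end is 55 mm past the post's axis; started by hand with the thin end 15 to 40 mm past the axis it lies loose on the lid's channel.
- wedge_tip (a point): Bottom edge of the wedge's thin end, mid-width, 65 mm from its origin along +x. The face to tap is the thick end, 65 mm from the origin the other way, 36 mm high.
- mallet: Mallet, 0.50 kg, lying: white cylindrical head, diameter 50 mm, 90 long; origin at the head's centre (25 above the bench). The head's axis is y, its flat striking faces are 45 from the origin at +y and -y. Wooden handle, 22 thick, to -x (215 long, pommel at its end). Hold it close behind the head, about 47 from the origin, pinched along y.
- tray: White scoop tray, 0.25 kg, 200 mm long (x), 124 wide (y), floor 4 thick, walls 30 high at the sides and rear, open at the front (+x). Origin at the centre of its underside, z up. Bridge handle over its middle: bar along y, 128 long, 12 wide (pinch it along x), 14 high, centre 81 above the underside. Castings lie loose in it and slide at a tilt of 25 to 35 degrees.
- tray_lip (a point): Middle of the tray's open front edge, upper side of the floor: 100 mm from the tray's origin along +x, 4 mm up.
- cast1: Brass belt-plate casting, 90 g: a solid rounded plate 56 mm long (x), 38 mm wide (y), 14 mm thick; origin at the centre of its underside, z along the thickness. Starts in the scoop tray; absent in some runs.
- cast2: Brass belt-plate casting, 90 g: a solid rounded plate 56 mm long (x), 38 mm wide (y), 14 mm thick; origin at the centre of its underside, z along the thickness. Starts in the scoop tray; absent in some runs.
- cast3: Brass belt-plate casting, 90 g: a solid rounded plate 56 mm long (x), 38 mm wide (y), 14 mm thick; origin at the centre of its underside, z along the thickness. Starts in the scoop tray; absent in some runs.
- cast4: Brass belt-plate casting, 90 g: a solid rounded plate 56 mm long (x), 38 mm wide (y), 14 mm thick; origin at the centre of its underside, z along the thickness. Starts in the scoop tray; absent in some runs.
- cast5: Brass belt-plate casting, 90 g: a solid rounded plate 56 mm long (x), 38 mm wide (y), 14 mm thick; origin at the centre of its underside, z along the thickness. Starts in the scoop tray; absent in some runs.
- cast6: Brass belt-plate casting, 90 g: a solid rounded plate 56 mm long (x), 38 mm wide (y), 14 mm thick; origin at the centre of its underside, z along the thickness. Starts in the scoop tray; absent in some runs.
- cast7: Brass belt-plate casting, 90 g: a solid rounded plate 56 mm long (x), 38 mm wide (y), 14 mm thick; origin at the centre of its underside, z along the thickness. Starts lying flat on the bench; absent in some runs.
- cast8: Brass belt-plate casting, 90 g: a solid rounded plate 56 mm long (x), 38 mm wide (y), 14 mm thick; origin at the centre of its underside, z along the thickness. Starts lying flat on the bench; absent in some runs.
- spool: Wooden thread spool standing on the bench, 48 mm across, 58 high. Not part of the job; leave it. Origin at the centre of its underside.
- tin: Round brass-coloured tin, 96 mm across, 40 high. Not part of the job. Origin at the centre of its underside.
- glue: White glue bottle, 60 mm across, 150 high. Not part of the job. Origin at the centre of its underside.
- awl: Awl with a dark wooden handle, 135 mm long, lying. Not part of the job. Origin at the centre of its underside.
- wax: Yellow wax block 75 x 50 x 30 mm. Not part of the job. Origin at the centre of its underside.
- maul: Dark wooden maul standing on its head, 68 mm across, 192 high. Not part of the job and not the mallet. Origin at the centre of its underside.

How it is judged (in metres and radians):
On the way, in this order (a step that is already met when the one before it is completed fails the run):
1. the scoop tray is tipped with its mouth over the bowl (angle between tray's own z axis and vertical above 0.3 rad and horizontal distance between tray_lip and tumbler below 0.14 m and height (world z) of tray_lip above 0.1 m).
2. every casting is in the bowl, none left in the tray or on the bench (horizontal distance between each of cast1, cast2, cast3, cast4, cast5, cast6, cast7, cast8 and tumbler below 0.1 m and z of cast1 in the frame of tumbler between 0.03 and 0.148 m and z of cast2 in the frame of tumbler between 0.03 and 0.148 m and z of cast3 in the frame of tumbler between 0.03 and 0.148 m and z of cast4 in the frame of tumbler between 0.03 and 0.148 m and z of cast5 in the frame of tumbler between 0.03 and 0.148 m and z of cast6 in the frame of tumbler between 0.03 and 0.148 m and z of cast7 in the frame of tumbler between 0.03 and 0.148 m and z of cast8 in the frame of tumbler between 0.03 and 0.148 m), for 0.2 s.
3. the lid is down over the post and the pin, flat on the rim (horizontal distance between lid and tumbler below 0.006 m and z of lid in the frame of tumbler between 0.145 and 0.1545 m and angle between lid's own z axis and vertical below 0.04 rad and angle between the x axis of lid and the x axis of tumbler, either way round below 0.06 rad and contact force between the fingers and lid below 0.5 N), for 0.2 s.
4. the wedge is started through the slot, still loose, and let go (x of wedge_tip in the frame of tumbler between -0.008 and 0.008 m and z of wedge_tip in the frame of tumbler between 0.168 and 0.188 m and angle between the x axis of wedge and the y axis of tumbler, either way round below 0.2 rad and angle between wedge's own z axis and vertical below 0.15 rad and horizontal distance between lid and tumbler below 0.006 m and z of lid in the frame of tumbler between 0.145 and 0.1545 m and angle between lid's own z axis and vertical below 0.04 rad and angle between the x axis of lid and the x axis of tumbler, either way round below 0.06 rad and y of wedge_tip in the frame of tumbler between 0.01 and 0.048 m and contact force between the fingers and wedge below 0.5 N), for 0.2 s.
5. the mallet taps the wedge while it is still loose (x of wedge_tip in the frame of tumbler between -0.008 and 0.008 m and z of wedge_tip in the frame of tumbler between 0.168 and 0.188 m and angle between the x axis of wedge and the y axis of tumbler, either way round below 0.2 rad and angle between wedge's own z axis and vertical below 0.15 rad and y of wedge_tip in the frame of tumbler below 0.048 m and contact force between mallet and wedge above 1 N).
6. the mallet has driven the wedge until it is tight (x of wedge_tip in the frame of tumbler between -0.008 and 0.008 m and z of wedge_tip in the frame of tumbler between 0.168 and 0.188 m and angle between the x axis of wedge and the y axis of tumbler, either way round below 0.2 rad and angle between wedge's own z axis and vertical below 0.15 rad and y of wedge_tip in the frame of tumbler above 0.052 m and contact force between wedge and tumbler above 12 N and contact force between mallet and wedge above 1 N).
At the end, for the whole second after the job is handed in: All castings in the bowl below the rim; lid within 4.5 mm of the rim, level, centred within 6 mm, in line with the pin; wedge tip over 52 mm past the post axis, squeezed by the post with over 12 N; tray upright and mallet lying on the bench (head centre below 35 mm), at rest (all of step 2 and horizontal distance between lid and tumbler below 0.006 m and z of lid in the frame of tumbler between 0.145 and 0.1545 m and angle between lid's own z axis and vertical below 0.04 rad and angle between the x axis of lid and the x axis of tumbler, either way round below 0.06 rad and x of wedge_tip in the frame of tumbler between -0.008 and 0.008 m and z of wedge_tip in the frame of tumbler between 0.168 and 0.188 m and angle between the x axis of wedge and the y axis of tumbler, either way round below 0.2 rad and angle between wedge's own z axis and vertical below 0.15 rad and y of wedge_tip in the frame of tumbler above 0.052 m and contact force between wedge and tumbler above 12 N and linear speed of wedge below 0.01 m/s and angle between tray's own z axis and vertical below 0.1 rad and height (world z) of tray below 0.008 m and height (world z) of mallet below 0.035 m and linear speed of each of mallet, tray below 0.03 m/s); the robot touches nothing.
It fails at once if a bystander on the bench is pushed away by more than 5 cm (spool, tin, glue, awl, wax, maul) (distance of any of spool, tin, glue, awl, wax, maul from where it was at the start of the episode above 0.05 m).
It fails at once if the lid is dropped onto the tumbler instead of lowered (linear speed of lid above 0.8 m/s and horizontal distance between lid and tumbler below 0.08 m).
Of cast1, cast2, cast3, cast4, cast5, cast6 only 3 to 6 are there at a start; the rules pass over those that are not, and their reading is None.
Of cast7, cast8 only 1 to 2 are there at a start; the rules pass over those that are not, and their reading is None.
At some moment in a run one of cast7, cast8, mallet, tray may be knocked a few centimetres aside while the robot is not near it.
It also fails if it takes over 210 s, if anything falls off the work surface, if the arm or the gripper's body presses on something with over 40 N, if the wrist force passes 120 N, or if a joint passes its speed limit or range.

## Working session

There is one attempt and no reset: what is moved stays moved. The work goes in short steps, Python scripts to look and compute and a shell command to move; the robot and the scene stay as the last step left them, time stands still between calls to the robot, and variables do not carry over. Pictures are saved under pics/ and viewed, at most 14 in all, crops included, and the job is handed in when it is done.

```bash
ls; mkdir -p pics
cat > h.py <<'E'
from rig import *
import numpy as np, cv2
def pts(c):
    """world xyz for each pixel"""
    z=c["range_z"].astype(float); v,u=np.indices(z.shape); K=np.array(c["K"])
    p=np.stack([(u-K[0,2])/K[0,0]*z,(v-K[1,2])/K[1,1]*z,z,np.ones_like(z)],-1)
    w=p@np.linalg.inv(np.array(c["world_to_cam"])).T
    w=w[...,:3]; w[z==0]=np.nan
    return w
def snap(name,fn):
    c=read_camera(name); cv2.imwrite(f"pics/{fn}.png",c["image"][:,:,::-1]); np.savez(f"{fn}.npz",image=c["image"],w=pts(c),K=c["K"],T=c["world_to_cam"]); return c
E
python3 - <<'E'
from h import *
for n in ("scene","side","wrist"):
    c=snap(n,n+"0"); print(n,np.linalg.inv(c["world_to_cam"])[:3,3].round(2))
a=[cv2.imread(f"pics/{n}0.png") for n in("scene","side")]
E
```

```text
pics
scene [1.58 0.51 1.09]
side [0.11 0.68 0.89]
wrist [0.63 0.07 0.37]
```

View pics/scene0.png

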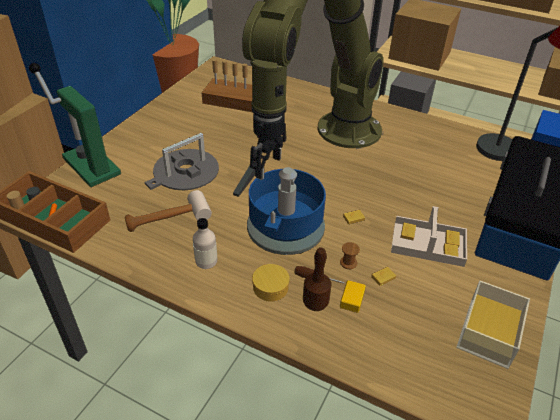

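View pics/side0.png

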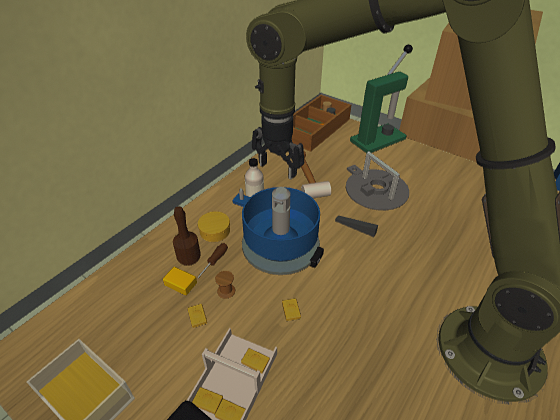

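```bash
cat >> h.py <<'E'
def ortho(files,x0,x1,y0,y1,s,zmax=0.35):
    """top-down: rows = x down from x1 to x0, columns = y from y1 (left) to y0; returns colour, height"""
    H,W=int((x1-x0)/s),int((y1-y0)/s); im=np.zeros((H,W,3),np.uint8); h=np.full((H,W),-1.)
    for f in files:
        d=np.load(f+".npz"); w=d["w"].reshape(-1,3); c=d["image"].reshape(-1,3)
        r=(x1-w[:,0])/s; q=(y1-w[:,1])/s
        ok=np.isfinite(r)&(r>=0)&(r<H)&(q>=0)&(q<W)&(w[:,2]<zmax)
        o=np.where(ok)[0]; o=o[np.argsort(w[o,2])]
        for i in o:
            a,b=int(r[i]),int(q[i])
            if w[i,2]>=h[a,b]: h[a,b]=w[i,2]; im[a,b]=c[i]
    return im,h
E
python3 - <<'E'
from h import *
im,h=ortho(["scene0","side0"],0.25,1.0,-0.55,0.6,0.0025)
im=cv2.resize(im[:,:,::-1],None,fx=1.7,fy=1.7,interpolation=cv2.INTER_NEAREST)
k=1.7/0.0025
for x in np.arange(0.3,1.0,0.1): cv2.putText(im,f"{x:.1f}",(0,int((1.0-x)*k)),0,.4,(0,255,255)); cv2.line(im,(0,int((1-x)*k)),(8,int((1-x)*k)),(0,0,255))
for y in np.arange(-.5,.6,.1): cv2.putText(im,f"{y:.1f}",(int((.6-y)*k),10),0,.4,(0,255,255)); cv2.line(im,(int((.6-y)*k),0),(int((.6-y)*k),8),(0,0,255))
print(im.shape); cv2.imwrite("pics/ortho0.png",im)
hsv=[]
for n in ("scene0","side0"):
    d=np.load(n+".npz"); w=d["w"]; im=cv2.cvtColor(d["image"],cv2.COLOR_RGB2HSV)
    m=(cv2.inRange(im,(18,120,90),(32,255,255))>0)&(w[...,2]>0.006)&(w[...,2]<0.06)&(w[...,0]<1)
    nl,lab,st,ce=cv2.connectedComponentsWithStats(m.astype(np.uint8))
    for i in range(1,nl):
        if st[i,4]<40: continue
        q=w[(lab==i)]; top=q[q[:,2]>np.percentile(q[:,2],80)-0.005]
        rc=cv2.minAreaRect((top[:,:2]*1000).astype(np.float32))
        print(n,ce[i].round(),st[i,4],"z",top[:,2].mean().round(3),np.round(rc[0]),np.round(rc[1]),round(rc[2]))
E
```

```text
(510, 780, 3)
scene0 [429.  11.] 817 z 0.041 [-1145.   -35.] [268. 252.] 89
scene0 [354. 216.] 198 z 0.017 [440. 190.] [43. 58.] 53
scene0 [408. 230.] 175 z 0.021 [426. 352.] [59. 36.] 10
scene0 [452. 243.] 335 z 0.021 [415. 475.] [107.  40.] 8
scene0 [271. 281.] 1036 z 0.042 [790.  98.] [95. 97.] 78
scene0 [384. 275.] 257 z 0.016 [617. 345.] [39. 58.] 59
scene0 [352. 296.] 577 z 0.032 [726. 299.] [77. 50.] 9
scene0 [494. 319.] 1719 z 0.037 [640. 631.] [109. 116.] 90
side0 [213. 225.] 741 z 0.039 [786.  99.] [93. 93.] 40
side0 [179. 280.] 547 z 0.029 [722. 301.] [77. 51.] 10
side0 [291. 309.] 302 z 0.013 [436. 191.] [37. 57.] 47
side0 [197. 315.] 308 z 0.013 [614. 346.] [38. 58.] 58
side0 [255. 360.] 406 z 0.017 [421. 353.] [55. 39.] 11
side0 [ 79. 388.] 2998 z 0.034 [672. 630.] [110. 127.] 90
side0 [217. 405.] 938 z 0.017 [420. 478.] [112.  41.] 10
```

View pics/ortho0.png

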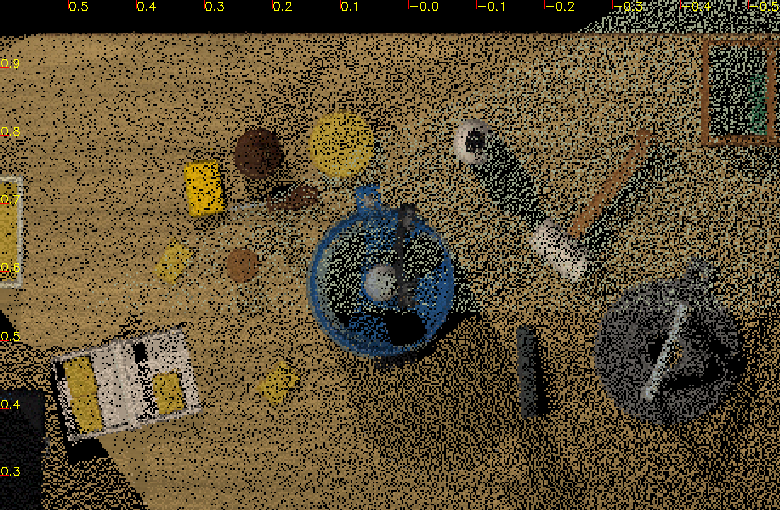

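Run:
```python
from h import *
D={n:np.load(n+"0.npz") for n in("scene","side")}
def sel(x0,x1,y0,y1,z0,z1,names=("scene","side")):
    P=[];C=[]
    for n in names:
        w=D[n]["w"]; m=(w[...,0]>x0)&(w[...,0]<x1)&(w[...,1]>y0)&(w[...,1]<y1)&(w[...,2]>z0)&(w[...,2]<z1)
        P.append(w[m]);C.append(D[n]["image"][m])
    return np.vstack(P),cv2.cvtColor(np.vstack(C)[None],cv2.COLOR_RGB2HSV)[0]
def rect(p):
    r=cv2.minAreaRect((p[:,:2]*1000).astype(np.float32)); return np.round(r[0],1),np.round(r[1],1),round(r[2],1)
def circ(p):
    A=np.c_[2*p[:,:2],np.ones(len(p))]; s=np.linalg.lstsq(A,(p[:,:2]**2).sum(1),rcond=None)[0]; return (s[:2]*1000).round(1),round(1000*np.sqrt(s[2]+s[0]**2+s[1]**2),1)
for n in ("scene","side"):
    print(n)
    p,c=sel(.45,.76,-.1,.2,.146,.154,(n,)); b=(c[:,0]>95)&(c[:,0]<125)&(c[:,1]>100)
    q=p[b]; 
    for _ in range(4):
        cc,r=circ(q); q=q[abs(np.hypot(*(q[:,:2]*1000-cc).T)-r)<6]
    print("rim",circ(q),len(q))
    p,c=sel(.66,.76,-.0,.12,.16,.19,(n,)); print("pin",len(p),p.mean(0) if len(p) else 0)
    p,c=sel(.53,.63,-.02,.1,.2,.23,(n,)); q=p[c[:,1]<60]; print("post",len(q),np.median(q,0),q.max(0),q.min(0))
    p,c=sel(.3,.6,.25,.58,.07,.095,(n,)); print("traybar",len(p),rect(p),p[:,2].max().round(3))
    p,c=sel(.3,.6,.25,.58,.026,.04,(n,)); print("walls",len(p),rect(p),p[:,2].max().round(3))
    p,c=sel(.3,.65,-.5,-.25,.085,.13,(n,)); print("lidbar",len(p),rect(p),p[:,2].max().round(3))
    p,c=sel(.25,.75,-.55,-.2,.004,.012,(n,)); print("lidtop",len(p),rect(p))
    p,c=sel(.36,.56,-.23,-.08,.008,.05,(n,)); print("wedge",len(p),rect(p))
    for x in np.arange(.36,.56,.02):
        s=p[(p[:,0]>x)&(p[:,0]<x+.02)]
        if len(s)>3: print("   ",x.round(2),s[:,1].mean().round(3),s[:,2].max().round(3),end=";")
    print()
    p,c=sel(.5,.7,-.3,-.1,.01,.06,(n,)); w=(c[:,1]<70)&(c[:,2]>120); print("mallet",w.sum(),rect(p[w]),p[w][:,2].max().round(3))
    p,c=sel(.55,.9,-.45,-.15,.01,.04,(n,)); w=(c[:,1]>90)&(c[:,0]<20); print("handle",w.sum(),rect(p[w]),p[w][:,2].max().round(3))
im,h=ortho(["scene0","side0"],.3,.6,.28,.58,.004)
for r in h[10:68:3]: print(" ".join("%3d"%(v*1000) if v>-.5 else "  ." for v in r[::3]))
```

```text
scene
rim (array([592.5,  37.2]), np.float64(103.9)) 150
pin 36 [0.70784405 0.05791366 0.17305827]
post 223 [0.59643944 0.04176826 0.22025403] [0.61018628 0.06002639 0.22944374] [0.5657293  0.0136592  0.20023269]
traybar 342 (array([485.3, 486.8]), array([185.9, 229. ]), 90.0) 0.095
walls 515 (array([490.4, 463.5]), array([281.5, 266.2]), 19.2) 0.04
lidbar 284 (array([ 486.1, -380.7]), array([ 22.7, 150.5]), 67.1) 0.121
lidtop 2905 (array([ 500. , -374.9]), array([349.5, 499.5]), 89.9)
wedge 259 (array([ 469.6, -189.1]), array([198.4,  86.5]), 22.6)
    0.4 -0.178 0.041;    0.42 -0.175 0.035;    0.44 -0.173 0.031;    0.46 -0.172 0.031;    0.48 -0.171 0.027;    0.5 -0.17 0.02;    0.52 -0.171 0.017;    0.54 -0.157 0.01;
mallet 379 (array([ 634.1, -224.3]), array([95.3, 45.7]), 48.8) 0.058
handle 777 (array([ 733.1, -310.4]), array([259.8, 334.9]), 89.7) 0.04
side
rim (array([583.8,  38.4]), np.float64(102.6)) 295
pin 31 [0.70146976 0.06033456 0.17057035]
post 218 [0.5765448  0.04648704 0.21694877] [0.60360107 0.06259624 0.22638155] [0.55922622 0.01667846 0.20005975]
traybar 542 (array(
[... 1911 characters left out ...]

174 171 170 169  -1   3  34  19  22  16  21   4   6   5  90   7   8   4  18  22  17   8  25   4   3
174 171 172 168   .   2  31   .  20  20  21   6   7   3  89  82   7   8  34  28  30  28   2   3   1
  .   . 170 174   2   4   .   7  20  16  19   6   4  28  88  90  32  31   1   0   1   1   0   0   6
173 172 171 168   .   5   .   8  20  21  27  30  30   5   0   0   1   0   0   0   1   0   0   0   4
174 171 170 171 140   5   .  30  30  24   1   2   1   1   1   0   1   0   1   2   5   0   1   5   0
171 174   . 171   4   2   5   .   .   .   .   1   0   1   1   0   1   0   0   1   5   0   7   0   1
173 173   . 170 147   3   5   .   .   .   .   .   0   4   0   0   4   0   1   1   0   6   2   0   0
```

Run:
```python
from h import *
o=get_obs(); print(o["eef_pos"],o["ee_rot"],o["width"],o["time"])
P=[]
for n in("scene0","side0"):
    w=np.load(n+".npz")["w"]; m=(w[...,0]>.35)&(w[...,0]<.54)&(w[...,1]>.35)&(w[...,1]<.48)&(w[...,2]>.078)&(w[...,2]<.1)
    p=w[m]; print(n,len(p),cv2.minAreaRect((p[:,:2]*1000).astype(np.float32)),p[:,2].mean()); P.append(p)
    m=(w[...,0]>.35)&(w[...,0]<.54)&(w[...,1]>.3)&(w[...,1]<.53)&(w[...,2]>.024)&(w[...,2]<.038)
    print(cv2.minAreaRect((w[m][:,:2]*1000).astype(np.float32)))
d=np.load("wrist0.npz"); w=d["w"]; im=cv2.cvtColor(d["image"],cv2.COLOR_RGB2HSV)
b=(cv2.inRange(im,(95,100,40),(125,255,255))>0)&(abs(w[...,2]-.15)<.006)
q=w[b][:,:2]*1000
for _ in range(5):
    A=np.c_[2*q,np.ones(len(q))]; s=np.linalg.lstsq(A,(q**2).sum(1),rcond=None)[0]; c=s[:2]; r=np.sqrt(s[2]+c@c); q=q[abs(np.hypot(*(q-c).T)-r)<7]
print("wrist rim",c,r,len(q))
m=(w[...,2]>.175)&(w[...,2]<.19)&(im[...,1]<90); print("pin",w[m&(w[...,0]>.68)].mean(0),(m&(w[...,0]>.68)).sum())
m=(w[...,2]>.215)&(w[...,2]<.235)&(w[...,0]<.64)&(w[...,0]>.54); print("posttop",m.sum(),cv2.minEnclosingCircle((w[m][:,:2]*1000).astype(np.float32)))
```

```text
[ 6.24648526e-01 -9.26547170e-05  2.49616244e-01] [-1.79920905e+02  3.71936632e-03  8.99990501e+01] 0.08555343125153589 0.15
scene0 182 ((434.7477111816406, 415.64007568359375), (132.2991943359375, 16.122753143310547), 12.968494415283203) 0.08839268101036533
((436.29022216796875, 415.67730712890625), (136.50953674316406, 199.7068634033203), 12.484094619750977)
side0 448 ((433.6137390136719, 416.2423400878906), (129.58670043945312, 17.797632217407227), 12.673135757446289) 0.08599154814081578
((434.2100830078125, 408.52630615234375), (126.90182495117188, 183.078857421875), 12.783649444580078)
wrist rim [587.46456383  36.64388562] 102.41806647447774 5527
pin [0.70313613 0.05715836 0.17947714] 254
posttop 5124 ((584.9508056640625, 36.84458923339844), 23.102174758911133)
```

View pics/wrist0.png

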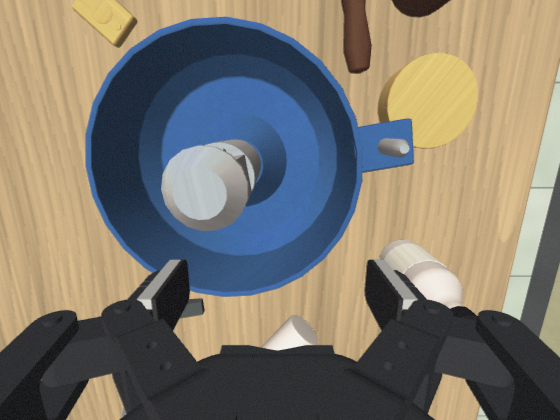

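```bash
python3 -m crank '{"fingers":[-1,-1,-1,-1,-1,-1,-1,-1],"travel":[[0,2,2],[-1,5,4],[-3,9,5],[-5,13,5],[-7,16.5,5],[-9,20,5],[-10.5,23.5,5],[-12,27,5]],"yaw":[-7,-14,-21,-28,-35,-42,-49,-56]}' 40 && python3 -m crank '{"fingers":[-1,-1,-1,-1,-1,-1,-1,-1],"travel":[[-2,4,0],[-3.5,7.5,0],[-5,11,-1],[-7.1,14.6,-3],[-7.1,14.6,-6],[-7.1,14.6,-9],[-7.1,14.6,-11],[-7.1,14.6,-11]],"yaw":[-7,-14,-21,-21,-21,-21,-21,-21]}'
python3 - <<'E'
from h import *
c=snap("wrist","wrist1"); w=pts(c); o=get_obs(); print(o["eef_pos"],o["ee_rot"])
m=(w[...,0]>.35)&(w[...,0]<.52)&(w[...,1]>.36)&(w[...,1]<.47)&(w[...,2]>.08)&(w[...,2]<.1)
print(m.sum(),cv2.minAreaRect((w[m][:,:2]*1000).astype(np.float32)),np.median(w[m],0))
E
```

```text
time: 0.82
eef_pos: [0.504, 0.2704, 0.3003]
ee_rot: [-180.0, 0.0, 34.0]
force: [1.3, -0.0, -0.1]
width: 0.0855
grip_force: 0.0
time: 1.48
eef_pos: [0.4323, 0.4133, 0.1856]
ee_rot: [179.7, 0.4, 13.4]
force: [-1.0, -0.5, -0.3]
width: 0.0856
grip_force: 0.0
[0.43344414 0.41395272 0.18820109] [179.84657963   0.24330398  13.31702209]
2554 ((434.0225524902344, 416.1860656738281), (128.33995056152344, 15.984598159790039), 13.021479606628418) [0.44099398 0.41765736 0.08819556]
```

View pics/wrist1.png

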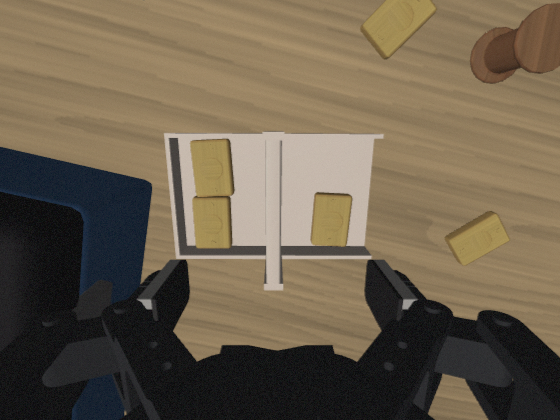

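```bash
python3 -m crank '{"fingers":[-1,-1,-1,-1,0.5,1,1,1],"travel":[[0,0,-4],[0,0,-8],[0,0,-10.5],[0,0,-10.9],[0,0,-10.9],[0,0,-10.9],[0,0,-10.9],[0,0,-10.9]],"yaw":[0,0,0,0,0,0,0,0]}' 40 && python3 -m crank '{"fingers":[1,1,1,1,1,1,1,1],"travel":[[0,0,0],[0,0,0],[0,0,0],[0,0,0],[0,0,1],[0,0,2],[0,0,4],[0,0,6]],"yaw":[0,0,0,0,0,0,0,0]}'
```

```text
time: 2.2
eef_pos: [0.4356, 0.4158, 0.0836]
ee_rot: [-179.9, -0.2, 13.3]
force: [-0.3, -0.3, -0.0]
width: 0.0383
grip_force: 0.0
time: 2.87
eef_pos: [0.4339, 0.4141, 0.1418]
ee_rot: [179.9, 0.1, 13.3]
force: [-0.3, 0.1, -4.8]
width: 0.0117
grip_force: 39.5
```

```bash
python3 -m crank '{"fingers":[1,1,1,1,1,1,1,1],"travel":[[0,0,2],[0,0,5],[0,0,8],[0.5,-1,11],[2,-4,13.9],[4,-7.5,13.9],[6,-11,13.9],[8,-15,13.9]],"yaw":[0,0,0,0,0,-1,-2,-3]}' 40 && python3 -m crank '{"fingers":[1,1,1,1,1,1,1,1],"travel":[[2,-3.5,0],[3.5,-6,0],[4.4,-8,0],[4.8,-8.8,0],[4.8,-8.8,0],[4.8,-8.8,0],[4.8,-8.8,0],[4.8,-8.8,0]],"yaw":[0,0,0,0,0,0,0,0]}'
python3 - <<'E'
from h import *
c=snap("side","side2"); snap("scene","scene2")
a=np.hstack([cv2.imread("pics/side2.png")[100:400,100:500],cv2.imread("pics/scene2.png")[80:380,150:550]]); cv2.imwrite("pics/both2.png",a)
E
```

```text
time: 3.53
eef_pos: [0.5135, 0.2661, 0.2817]
ee_rot: [-180.0, -0.1, 10.3]
force: [1.0, 0.5, -5.9]
width: 0.0113
grip_force: 39.7
time: 4.2
eef_pos: [0.5602, 0.1818, 0.2803]
ee_rot: [-179.9, 0.0, 10.5]
force: [0.1, -0.4, -5.1]
width: 0.0115
grip_force: 39.8
```

View pics/both2.png

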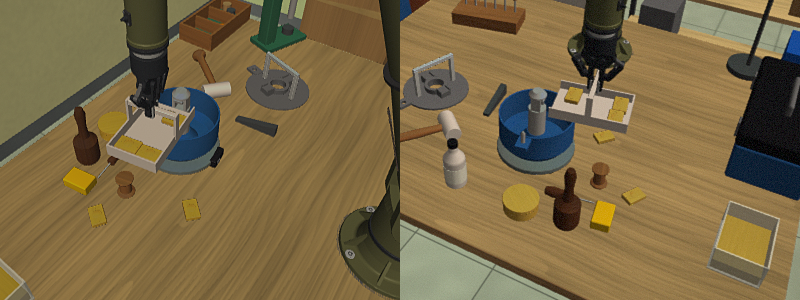

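```bash
python3 -m crank '{"fingers":[1,1,1,1,1,1,1,1],"travel":[[0,0,0],[0.1,-0.8,0],[0.3,-1.6,0],[0.4,-2.4,0],[0.5,-3,0],[0.65,-3.6,0],[0.75,-4.2,0],[0.8,-4.5,0]],"yaw":[0,0,0,0,0,0,0,0]}' 20
python3 - <<'E'
from h import *
c=snap("side","side3"); snap("scene","scene3")
a=np.hstack([cv2.imread("pics/side3.png")[140:340,150:400],cv2.imread("pics/scene3.png")[120:320,230:480]]); cv2.imwrite("pics/both3.png",cv2.resize(a,None,fx=1.6,fy=1.6))
w=pts(c);
E
```

```text
time: 4.97
eef_pos: [0.569, 0.1388, 0.2812]
ee_rot: [-179.5, -0.1, 10.4]
force: [-3.6, 15.7, 1.3]
width: 0.011
grip_force: 56.2
```

View pics/both3.png

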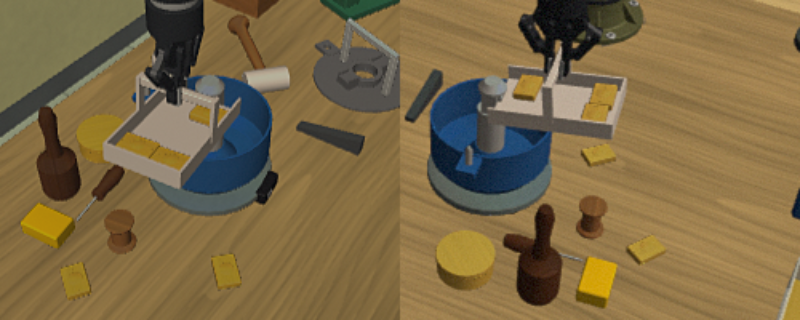

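```bash
cat >> h.py <<'E'
def tilt(f="side3"):
    d=np.load(f+".npz"); w=d["w"]; im=cv2.cvtColor(d["image"],cv2.COLOR_RGB2HSV)
    m=(im[...,1]<60)&(im[...,2]>120)&(w[...,2]>.13)&(w[...,2]<.32)&(w[...,1]>.06)&(w[...,1]<.3)&(w[...,0]>.45)&(w[...,0]<.66)
    p=w[m]; best=None; rng=np.random.default_rng(0)
    for _ in range(600):
        a,b,c=p[rng.choice(len(p),3,False)]; n=np.cross(b-a,c-a); L=np.linalg.norm(n)
        if L<1e-4: continue
        n/=L; n*=np.sign(n[2])
        if n[2]<.75: continue
        k=(abs((p-a)@n)<.004).sum()
        if best is None or k>best[0]: best=(k,n)
    print("floor",best[0],len(p),"normal",best[1].round(3),"tilt deg",np.degrees(np.arccos(best[1][2])).round(1))
E
python3 - <<'E'
from h import *
tilt("side2");tilt("scene2");tilt("side3");tilt("scene3")
E
```

```text
floor 1290 2070 normal [ 0.008 -0.022  1.   ] tilt deg 1.3
floor 858 1220 normal [-0.    -0.004  1.   ] tilt deg 0.2
floor 1089 1881 normal [ 0.031 -0.135  0.99 ] tilt deg 8.0
floor 648 1016 normal [-0.016 -0.12   0.993] tilt deg 6.9
```

```bash
python3 -m crank '{"fingers":[1,1,1,1,1,1],"travel":[[0.05,-0.3,0],[0.1,-0.6,0],[0.15,-0.9,0],[0.2,-1.2,0],[0.25,-1.5,0],[0.25,-1.5,0]],"yaw":[0,0,0,0,0,0]}' 20
python3 - <<'E'
from h import *
snap("side","side4"); tilt("side4")
E
python3 -m crank '{"fingers":[1,1,1,1,1,1],"travel":[[0.05,-0.3,0],[0.1,-0.6,0],[0.15,-0.9,0],[0.2,-1.2,0],[0.25,-1.5,0],[0.25,-1.5,0]],"yaw":[0,0,0,0,0,0]}' 20
python3 - <<'E'
from h import *
snap("side","side4"); tilt("side4")
E
```

```text
time: 5.57
eef_pos: [0.5715, 0.1316, 0.284]
ee_rot: [-179.0, -0.4, 10.8]
force: [-5.6, 26.9, 10.9]
width: 0.011
grip_force: 73.2
floor 1015 1837 normal [ 0.039 -0.211  0.977] tilt deg 12.4
time: 6.12
eef_pos: [0.5743, 0.1153, 0.2837]
ee_rot: [-179.1, -0.4, 10.7]
force: [-3.2, 24.4, 9.2]
width: 0.0113
grip_force: 105.5
floor 775 1605 normal [ 0.033 -0.367  0.93 ] tilt deg 21.6
```

```bash
python3 -m crank '{"fingers":[1,1,1,1,1,1],"travel":[[0.05,-0.3,0],[0.1,-0.6,0],[0.15,-0.9,0],[0.2,-1.2,0],[0.25,-1.5,0],[0.25,-1.5,0]],"yaw":[0,0,0,0,0,0]}' 20
python3 - <<'E'
from h import *
snap("side","side5"); tilt("side5"); snap("scene","scene5")
a=np.hstack([cv2.imread("pics/side5.png")[140:340,150:400],cv2.imread("pics/scene5.png")[120:320,230:480]]); cv2.imwrite("pics/both5.png",cv2.resize(a,None,fx=1.6,fy=1.6))
E
```

```text
time: 6.67
eef_pos: [0.5782, 0.104, 0.2877]
ee_rot: [-178.9, -0.9, 10.9]
force: [-8.1, 31.2, 31.4]
width: 0.0113
grip_force: 123.2
floor 554 1386 normal [ 0.053 -0.482  0.875] tilt deg 29.0
```

View pics/both5.png

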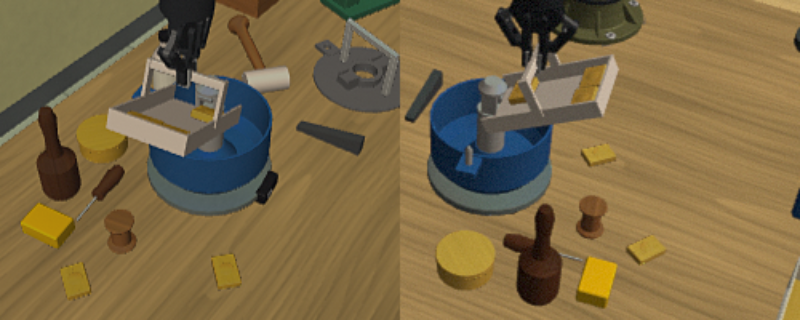

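```bash
python3 -m crank '{"fingers":[1,1,1,1,1,1],"travel":[[0,0,0.4],[0,0,0.7],[0.1,-0.3,0.7],[0.15,-0.6,0.7],[0.2,-1.0,0.7],[0.2,-1.0,0.7]],"yaw":[0,0,0,0,0,0]}' 20
python3 - <<'E'
from h import *
snap("side","side6"); tilt("side6"); snap("scene","scene6"); tilt("scene6")
a=np.hstack([cv2.imread("pics/side6.png")[140:340,150:400],cv2.imread("pics/scene6.png")[120:320,230:480]]); cv2.imwrite("pics/both6.png",cv2.resize(a,None,fx=1.6,fy=1.6))
E
```

```text
time: 7.27
eef_pos: [0.5808, 0.09, 0.2946]
ee_rot: [-179.1, -0.9, 10.7]
force: [-6.9, 23.4, 30.0]
width: 0.0115
grip_force: 137.0
floor 518 1048 normal [-0.152  0.634  0.758] tilt deg 40.7
floor 401 796 normal [ 0.113 -0.555  0.824] tilt deg 34.5
```

View pics/both6.png

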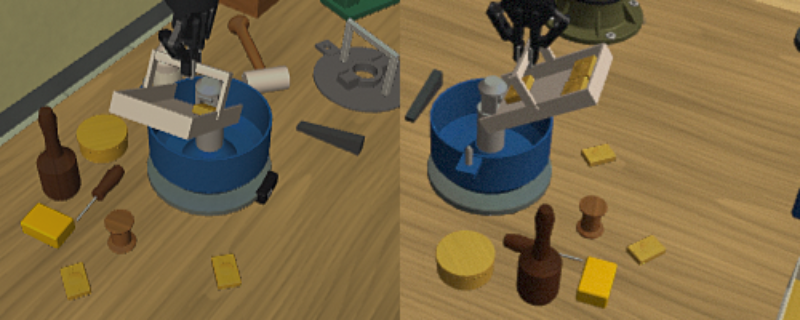

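```bash
python3 -m crank '{"fingers":[1,1,1,1,1,1,1],"travel":[[0,0,0.4],[0.1,-0.4,0.6],[0.15,-0.8,0.6],[0.2,-1.0,0.6],[0.2,-1.0,0.6],[0.2,-1.0,0.6],[0.2,-1.0,0.6]],"yaw":[0,0,0,0,0,0,0]}' 20
python3 - <<'E'
from h import *
snap("scene","scene7"); tilt("scene7")
def cast(f):
    d=np.load(f+".npz"); w=d["w"]; im=cv2.cvtColor(d["image"],cv2.COLOR_RGB2HSV)
    m=(cv2.inRange(im,(18,120,90),(32,255,255))>0)&(w[...,0]>.4)&(w[...,0]<.7)&(w[...,1]>-.06)&(w[...,1]<.33)&(w[...,2]>.006)
    nl,lab,st,ce=cv2.connectedComponentsWithStats(m.astype(np.uint8))
    for i in range(1,nl):
        if st[i,4]>15: print(f,ce[i].round(),st[i,4],np.median(w[lab==i],0).round(3))
for f in("scene5","scene6","scene7"): cast(f)
E
```

```text
time: 7.95
eef_pos: [0.5814, 0.0799, 0.2979]
ee_rot: [-179.1, -0.6, 10.7]
force: [-4.8, 22.5, 17.9]
width: 0.0117
grip_force: 144.3
floor 250 620 normal [ 0.081 -0.641  0.763] tilt deg 40.2
scene5 [348. 172.] 292 [0.557 0.191 0.26 ]
scene5 [314. 172.] 28 [0.533 0.091 0.208]
scene5 [302. 178.] 59 [0.57  0.07  0.201]
scene5 [354. 216.] 197 [0.443 0.192 0.016]
scene5 [375. 274.] 34 [0.627 0.324 0.014]
scene5 [357. 284.] 70 [0.695 0.298 0.031]
scene6 [342. 166.] 283 [0.558 0.174 0.273]
scene6 [310. 170.] 45 [0.539 0.082 0.212]
scene6 [299. 178.] 40 [0.572 0.064 0.2  ]
scene6 [354. 216.] 200 [0.442 0.192 0.015]
scene6 [375. 274.] 33 [0.628 0.325 0.015]
scene6 [357. 284.] 63 [0.694 0.298 0.031]
scene7 [313. 169.] 164 [0.549 0.096 0.23 ]
scene7 [297. 182.] 109 [0.596 0.068 0.205]
scene7 [354. 216.] 198 [0.442 0.192 0.016]
scene7 [375. 274.] 32 [0.626 0.325 0.015]
scene7 [357. 284.] 68 [0.694 0.299 0.032]
```

```bash
python3 -m crank '{"fingers":[1,1,1,1],"travel":[[0,0,0],[0,0,0],[0,0,0],[0,0,0]],"yaw":[0,0,0,0]}' 20|head -1
python3 - <<'E'
from h import *
snap("side","side8"); snap("scene","scene8"); tilt("scene8")
a=np.hstack([cv2.imread("pics/side8.png")[150:290,200:375],cv2.imread("pics/scene8.png")[140:280,230:405]]); cv2.imwrite("pics/both8.png",cv2.resize(a,None,fx=2.28,fy=2.28))
E
```

```text
time: 8.33
floor 256 603 normal [-0.147  0.616  0.774] tilt deg 39.3
```

View pics/both8.png

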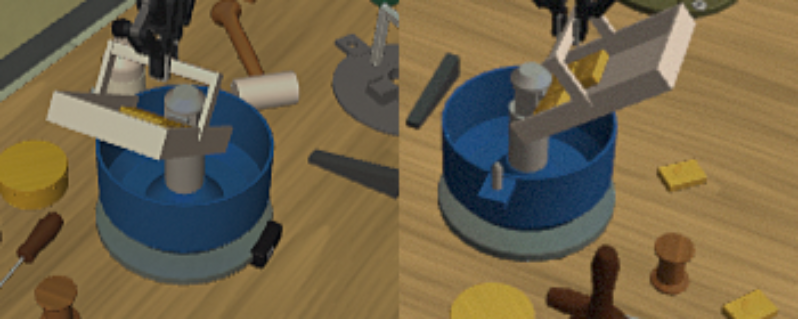

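```bash
cat >> h.py <<'E'
def cast(f,zmin=.006):
    d=np.load(f+".npz"); w=d["w"]; im=cv2.cvtColor(d["image"],cv2.COLOR_RGB2HSV)
    m=(cv2.inRange(im,(18,120,60),(32,255,255))>0)&(w[...,0]>.4)&(w[...,0]<.7)&(w[...,1]>-.06)&(w[...,1]<.26)&(w[...,2]>zmin)
    nl,lab,st,ce=cv2.connectedComponentsWithStats(m.astype(np.uint8))
    for i in range(1,nl):
        if st[i,4]>15: print(f,ce[i].round(),st[i,4],np.median(w[lab==i],0).round(3))
E
python3 -m crank '{"fingers":[1,1,1,1,1,1,1,1],"travel":[[0.8,0.15,0],[1.6,0.3,0],[2.2,0.4,0],[2.2,0.4,0],[0.7,0.1,0],[-0.8,-0.15,0],[-2.2,-0.4,0],[-2.2,-0.4,0]],"yaw":[0,0,0,0,0,0,0,0]}' 20
python3 - <<'E'
from h import *
for n in("scene","side"): snap(n,n+"9"); tilt(n+"9"); cast(n+"9")
E
```

```text
time: 9.1
eef_pos: [0.5628, 0.0716, 0.3008]
ee_rot: [-179.6, -1.2, 10.6]
force: [3.6, 14.4, 23.3]
width: 0.0111
grip_force: 146.6
floor 172 289 normal [-0.237  0.611  0.755] tilt deg 41.0
scene9 [316. 166.] 89 [0.538 0.097 0.233]
scene9 [300. 176.] 121 [0.571 0.066 0.207]
scene9 [354. 216.] 207 [0.444 0.19  0.015]
floor 711 1075 normal [-0.248  0.608  0.754] tilt deg 41.1
side9 [291. 309.] 304 [0.435 0.193 0.013]
```

```bash
python3 -m crank '{"fingers":[1,1,1,1,1],"travel":[[0.4,1.6,0],[1.0,3.0,0],[1.6,3.5,0],[1.6,3.5,0],[1.6,3.5,0]],"yaw":[0,0,0,0,0]}' 20
python3 - <<'E'
from h import *
for n in("scene","side"): snap(n,n+"10"); tilt(n+"10"); cast(n+"10")
a=np.hstack([cv2.imread("pics/side10.png")[150:290,200:375],cv2.imread("pics/scene10.png")[140:280,230:405]]); cv2.imwrite("pics/both10.png",cv2.resize(a,None,fx=2.28,fy=2.28))
E
```

```text
time: 9.62
eef_pos: [0.5748, 0.101, 0.2926]
ee_rot: [-180.0, 0.1, 10.3]
force: [-0.3, 4.2, 0.3]
width: 0.0115
grip_force: 125.0
floor 561 958 normal [ 0.027 -0.509  0.86 ] tilt deg 30.7
scene10 [317. 172.] 132 [0.543 0.105 0.219]
scene10 [299. 181.] 211 [0.581 0.068 0.199]
scene10 [353. 216.] 211 [0.444 0.19  0.015]
floor 492 1032 normal [-0.096  0.623  0.776] tilt deg 39.1
side10 [270. 207.] 326 [0.578 0.088 0.201]
side10 [291. 309.] 303 [0.435 0.194 0.013]
```

View pics/both10.png

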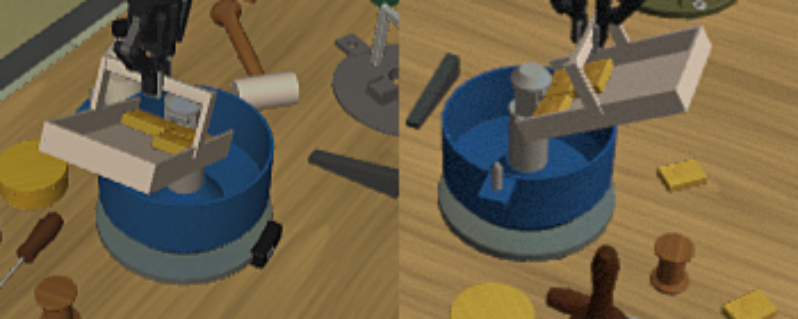

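```bash
python3 -m crank '{"fingers":[1,1,1,1,1],"travel":[[-0.7,4.1,0],[-1.2,7,0],[-1.2,7,0],[-1.2,7,0],[-1.2,7,0]],"yaw":[0,0,0,0,0]}' 60
python3 - <<'E'
from h import *
for n in("scene","side"): snap(n,n+"11"); tilt(n+"11"); cast(n+"11")
E
```

```text
time: 10.13
eef_pos: [0.5627, 0.1684, 0.2929]
ee_rot: [179.9, 0.1, 10.2]
force: [0.4, 0.1, -3.2]
width: 0.0116
grip_force: 120.3
floor 966 1408 normal [ 0.069 -0.452  0.89 ] tilt deg 27.2
scene11 [312. 190.] 90 [0.544 0.092 0.151]
scene11 [308. 207.] 98 [0.546 0.081 0.088]
scene11 [354. 216.] 208 [0.442 0.191 0.016]
floor 925 1785 normal [ 0.061 -0.465  0.883] tilt deg 28.0
side11 [289. 236.] 34 [0.527 0.073 0.121]
side11 [291. 309.] 306 [0.435 0.194 0.013]
```

```bash
python3 -m crank '{"fingers":[1,1,1,1],"travel":[[0,0,0],[0,0,0],[0,0,0],[0,0,0]],"yaw":[0,0,0,0]}' 60
python3 - <<'E'
from h import *
for n in("scene","side"): snap(n,n+"12"); tilt(n+"12"); cast(n+"12")
E
```

```text
time: 10.57
eef_pos: [0.5628, 0.1701, 0.2933]
ee_rot: [180.0, -0.0, 10.3]
force: [0.3, 1.1, -2.1]
width: 0.0115
grip_force: 120.3
floor 972 1411 normal [ 0.049 -0.451  0.891] tilt deg 27.0
scene12 [304. 205.] 250 [0.559 0.076 0.1  ]
scene12 [353. 216.] 202 [0.444 0.19  0.016]
floor 919 1781 normal [ 0.052 -0.46   0.886] tilt deg 27.6
side12 [288. 236.] 22 [0.536 0.07  0.111]
side12 [291. 309.] 302 [0.435 0.194 0.013]
```

```bash
python3 -m crank '{"fingers":[1,1,1,1,1,1,1,1],"travel":[[-1.5,3.5,0],[-3.5,7,0],[-5.5,10.5,0],[-7.5,14,0],[-9.5,17.5,-1],[-11,20,-3],[-12.2,22,-6],[-12.2,22,-9]],"yaw":[0,0,0,0,0,0,0,0]}' 60 && python3 -m crank '{"fingers":[1,1,1,1,1,1,1,1],"travel":[[0,0,-3],[0,0,-6],[0,0,-8],[0,0,-9],[0,0,-10],[0,0,-11],[0,0,-12],[0,0,-12.3]],"yaw":[0,0,0,0,0,0,0,0]}' 20
python3 - <<'E'
from h import *
snap("scene","scene13")
d=np.load("scene13.npz"); w=d["w"]
for z0,z1 in((.075,.11),(.02,.05)):
    m=(w[...,0]>.34)&(w[...,0]<.54)&(w[...,1]>.28)&(w[...,1]<.51)&(w[...,2]>z0)&(w[...,2]<z1)&(d["image"].min(-1)>100); p=w[m]; print(len(p),cv2.minAreaRect((p[:,:2]*1000).astype(np.float32)),p[:,2].max())
E
```

```text
time: 11.33
eef_pos: [0.4364, 0.3973, 0.203]
ee_rot: [-179.7, -0.0, 10.8]
force: [0.8, 0.7, -3.2]
width: 0.0113
grip_force: 120.7
time: 12.0
eef_pos: [0.4424, 0.3908, 0.0838]
ee_rot: [-179.9, -0.2, 10.2]
force: [-10.8, -11.2, 56.3]
width: 0.0111
grip_force: 46.4
118 ((448.2142639160156, 390.85943603515625), (121.97148132324219, 16.175277709960938), 10.31309986114502) 0.10148507179567001
215 ((440.5489196777344, 389.9879150390625), (132.32261657714844, 199.00033569335938), 10.153584480285645) 0.04842095927628076
```

```bash
python3 -m crank '{"fingers":[0,-1,-1,-1,-1,-1,-1,-1],"travel":[[0,0,0],[0,0,0],[0,0,0],[0,0,0],[0,0,2],[0,0,5],[0,0,9],[0,-3,12]],"yaw":[0,0,0,0,0,0,0,0]}' && python3 -m crank '{"fingers":[-1,-1,-1,-1,-1,-1,-1,-1],"travel":[[0,-3.5,0],[0,-7,0],[0,-10.5,0],[0,-14,-1],[0,-17,-3],[0,-17,-5],[0,-17,-5],[0,-17,-5]],"yaw":[-7,-14,-21,-28,-35,-42,-49,-50]}'
python3 - <<'E'
from h import *
snap("wrist","wrist14"); snap("scene","scene14"); o=get_obs(); print(o["eef_pos"],o["ee_rot"])
for f in("wrist14","scene14"):
    d=np.load(f+".npz"); w=d["w"]; im=cv2.cvtColor(d["image"],cv2.COLOR_RGB2HSV)
    m=(cv2.inRange(im,(18,120,60),(32,255,255))>0)&(w[...,2]>.007)&(w[...,2]<.03)&(w[...,1]>.08)&(w[...,1]<.4)
    nl,lab,st,ce=cv2.connectedComponentsWithStats(m.astype(np.uint8))
    for i in range(1,nl):
        if st[i,4]>60: print(f,ce[i].round(),st[i,4],np.median(w[lab==i],0).round(3),cv2.minAreaRect((w[lab==i][:,:2]*1000).astype(np.float32)))
d=np.load("scene14.npz"); w=d["w"]
m=(w[...,0]>.34)&(w[...,0]<.54)&(w[...,1]>.28)&(w[...,1]<.51)&(w[...,2]>.022)&(w[...,2]<.05)&(d["image"].min(-1)>100); p=w[m]; print(len(p),cv2.minAreaRect((p[:,:2]*1000).astype(np.float32)),p[:,2].max())
E
```

```text
time: 12.72
eef_pos: [0.4397, 0.3669, 0.2018]
ee_rot: [-179.7, -0.1, 10.7]
force: [0.9, 0.8, 1.1]
width: 0.085
grip_force: 0.0
time: 13.38
eef_pos: [0.4402, 0.1903, 0.1488]
ee_rot: [179.9, 0.0, -40.1]
force: [0.3, 0.8, 0.7]
width: 0.0855
grip_force: 0.0
[0.44087855 0.19148866 0.14980128] [-1.79991814e+02 -1.65703202e-02 -3.95018299e+01]
wrist14 [ 19. 171.] 2219 [0.611 0.339 0.014] ((615.3353881835938, 344.03021240234375), (37.716583251953125, 55.30476760864258), 57.41886520385742)
wrist14 [278. 208.] 2152 [0.44  0.188 0.014] ((438.4583740234375, 189.80865478515625), (37.380706787109375, 55.22679138183594), 47.687835693359375)
scene14 [354. 216.] 201 [0.442 0.191 0.015] ((439.4939880371094, 190.03253173828125), (44.42072296142578, 67.70941925048828), 49.47028350830078)
scene14 [384. 275.] 271 [0.62  0.346 0.016] ((617.02587890625, 347.5310974121094), (45.501407623291016, 62.96090316772461), 44.99510192871094)
scene14 [272. 295.] 166 [0.827 0.122 0.018] ((817.3758544921875, 119.10292053222656), (24.832555770874023, 78.23845672607422), 37.032569885253906)
scene14 [350. 306.] 132 [0.761 0.305 0.021] ((756.4227905273438, 303.65472412109375), (17.560636520385742, 50.22549057006836), 9.35369873046875)
210 ((441.1518859863281, 390.6767578125), (135.56961059570312, 198.90711975097656), 9.387953758239746) 0.048124481521807594
```

```bash
python3 -m crank '{"fingers":[-1,-1,-1,-1,-1,1,1,1],"travel":[[-0.2,0,-4],[-0.2,0,-8],[-0.2,0,-11],[-0.2,0,-12.7],[-0.2,0,-12.7],[-0.2,0,-12.7],[-0.2,0,-12.7],[-0.2,0,-12.7]],"yaw":[-2,-2,-2,-2,-2,-2,-2,-2]}' 40 && python3 -m crank '{"fingers":[1,1,1,1,1,1,1,1],"travel":[[0,0,0],[0,0,0],[0,0,0],[0,0,4],[0,0,8],[0,0,12],[0,0,16],[0,0,20]],"yaw":[0,0,0,0,0,0,0,0]}' && python3 -m crank '{"fingers":[1,1,1,1,1,1,1,1],"travel":[[0.5,-0.5,4],[2.5,-2.5,8],[5,-5,8],[8,-8,8],[11,-11,8],[14,-14,8],[17,-17,8],[19.5,-19.5,8]],"yaw":[0,0,0,0,0,0,0,0]}'
```

```text
time: 14.15
eef_pos: [0.4397, 0.1917, 0.0243]
ee_rot: [-179.8, -0.1, -41.6]
force: [-0.0, -0.1, -0.2]
width: 0.0517
grip_force: 0.0
time: 14.82
eef_pos: [0.4381, 0.1907, 0.2257]
ee_rot: [-179.9, -0.0, -41.7]
force: [1.7, 1.7, -0.6]
width: 0.0364
grip_force: 41.5
time: 15.48
eef_pos: [0.6346, -0.0059, 0.3037]
ee_rot: [-180.0, -0.1, -41.7]
force: [0.5, 1.0, -0.9]
width: 0.0368
grip_force: 41.5
```

```bash
python3 -m crank '{"fingers":[1,1,1,1,1,0,-0.4,-0.4],"travel":[[0,0,-4],[0,0,-8],[0,0,-11],[0,0,-12.4],[0,0,-12.4],[0,0,-12.4],[0,0,-12.4],[0,0,-12.4]],"yaw":[0,0,0,0,0,0,0,0]}' && python3 -m crank '{"fingers":[-0.4,-0.4,-0.4,-0.4,-0.4,-0.4,-0.4,-0.4],"travel":[[0,0,4],[0,0,8],[0,2,11],[0,5,11],[0,9,11],[0,13,11],[-0.5,17,11],[-0.8,21,11]],"yaw":[0,0,0,0,0,5,10,10]}' && python3 -m crank '{"fingers":[-0.4,-0.4,-0.4,-0.4,-0.4,-0.4,-0.4,-0.4],"travel":[[-0.2,4,0],[-0.5,8,0],[-0.8,12,0],[-1.0,14.1,-3],[-1.0,14.1,-7],[-1.0,14.1,-11],[-1.0,14.1,-14],[-1.0,14.1,-14]],"yaw":[0,0,0,0,0,0,0,0]}'
python3 - <<'E'
from h import *
snap("wrist","wrist15"); snap("scene","scene15");o=get_obs(); print(o["eef_pos"],o["ee_rot"])
cast("scene15",.0)
for f in("wrist15",):
    d=np.load(f+".npz"); w=d["w"]; im=cv2.cvtColor(d["image"],cv2.COLOR_RGB2HSV)
    m=(cv2.inRange(im,(18,120,60),(32,255,255))>0)&(w[...,2]>.007)&(w[...,2]<.03)&(w[...,1]>.08)&(w[...,1]<.4)
    nl,lab,st,ce=cv2.connectedComponentsWithStats(m.astype(np.uint8))
    for i in range(1,nl):
        if st[i,4]>60: print(f,ce[i].round(),st[i,4],np.median(w[lab==i],0).round(3),cv2.minAreaRect((w[lab==i][:,:2]*1000).astype(np.float32)))
E
```

```text
time: 16.15
eef_pos: [0.6348, -0.004, 0.1811]
ee_rot: [-179.8, -0.2, -41.7]
force: [0.2, -0.6, -0.1]
width: 0.0597
grip_force: 0.0
time: 16.82
eef_pos: [0.6256, 0.2079, 0.2911]
ee_rot: [-179.8, -0.1, -31.4]
force: [0.2, -1.3, -1.1]
width: 0.06
grip_force: 0.0
time: 17.48
eef_pos: [0.6125, 0.3463, 0.1432]
ee_rot: [179.5, 0.3, -31.7]
force: [-1.8, -1.0, -1.1]
width: 0.0597
grip_force: 0.0
[0.61601038 0.34722114 0.15003881] [-1.79979601e+02 -2.57876611e-02 -3.17026869e+01]
scene15 [304. 205.] 265 [0.558 0.076 0.1  ]
scene15 [328. 240.] 2581 [0.538 0.172 0.003]
scene15 [269. 212.] 18 [ 0.616 -0.003  0.087]
scene15 [358. 254.] 23 [0.572 0.257 0.003]
scene15 [338. 284.] 27 [0.695 0.25  0.002]
wrist15 [249.  56.] 2620 [0.725 0.298 0.029] ((724.9130859375, 299.34075927734375), (75.30550384521484, 49.88362503051758), 8.962650299072266)
wrist15 [228.  40.] 208 [0.74  0.306 0.03 ] ((742.2711791992188, 308.4208068847656), (20.005456924438477, 18.206035614013672), 18.32454490661621)
wrist15 [269.  56.] 88 [0.717 0.286 0.03 ] ((717.43896484375, 286.8076171875), (17.08234214782715, 9.367002487182617), 62.883270263671875)
wrist15 [264.  66.] 69 [0.714 0.293 0.03 ] ((712.5068359375, 295.4911804199219), (9.889699935913086, 13.775769233703613), 10.388681411743164)
wrist15 [275. 203.] 2273 [0.618 0.344 0.014] ((616.8818969726562, 344.96875), (37.270408630371094, 54.802947998046875), 58.53416061401367)
```

```bash
python3 -m crank '{"fingers":[-0.4,-0.4,-0.4,-0.4,-0.4,1,1,1],"travel":[[0.1,-0.2,-4],[0.1,-0.2,-8],[0.1,-0.2,-11],[0.1,-0.2,-12.7],[0.1,-0.2,-12.7],[0.1,-0.2,-12.7],[0.1,-0.2,-12.7],[0.1,-0.2,-12.7]],"yaw":[0,0,0,0,0,0,0,0]}' 40 && python3 -m crank '{"fingers":[1,1,1,1,1,1,1,1],"travel":[[0,0,0],[0,0,4],[0,0,8],[0,0,12],[0,0,16],[0,0,20],[0,0,24],[0,-2,27]],"yaw":[0,0,0,0,0,0,0,0]}' && python3 -m crank '{"fingers":[1,1,1,1,1,1,1,1],"travel":[[0.2,-4,0],[0.5,-8,0],[0.8,-12,0],[1.1,-16,0],[1.4,-20,0],[1.7,-24,0],[2,-28,0],[2.3,-32,0]],"yaw":[0,0,0,0,0,0,0,0]}' && python3 -m crank '{"fingers":[1,1,1,1,1,1,0,-0.4],"travel":[[0,0,-1],[0,0,-5],[0,0,-9],[0,0,-12],[0,0,-12],[0,0,-12],[0,0,-12],[0,0,-12]],"yaw":[0,0,0,0,0,0,0,0]}'
```

```text
time: 18.25
eef_pos: [0.6191, 0.3461, 0.0258]
ee_rot: [-179.7, -0.2, -31.7]
force: [-0.9, -0.3, 7.0]
width: 0.0368
grip_force: 40.8
time: 18.92
eef_pos: [0.6159, 0.3299, 0.2975]
ee_rot: [-179.6, -0.0, -31.4]
force: [0.4, 1.5, -0.4]
width: 0.0362
grip_force: 40.7
time: 19.58
eef_pos: [0.6396, 0.003, 0.2941]
ee_rot: [-179.9, -0.1, -31.7]
force: [1.6, 0.2, -0.2]
width: 0.037
grip_force: 40.7
time: 20.25
eef_pos: [0.6414, 0.005, 0.1751]
ee_rot: [-179.8, -0.3, -31.7]
force: [-0.2, 0.3, 0.5]
width: 0.0535
grip_force: 0.0
```

```bash
python3 -m crank '{"fingers":[-0.4,-0.4,-0.4,-0.4,-0.4,-0.4,-0.4,-0.4],"travel":[[0,0,4],[0,0,8],[0,0,12],[0,0,14],[-1.4,-3.5,14],[-2.8,-7,14],[-4.2,-10.5,14],[-4.2,-10.5,14]],"yaw":[0,0,0,0,0,0,5,10]}' 40
python3 - <<'E'
from h import *
for n in("wrist","scene","side"):
    f=n+"16"; snap(n,f); d=np.load(f+".npz"); w=d["w"]; im=cv2.cvtColor(d["image"],cv2.COLOR_RGB2HSV)
    m=(cv2.inRange(im,(18,110,50),(34,255,255))>0)&(np.hypot(w[...,0]-.587,w[...,1]-.0365)<.1)&(w[...,2]>.04)
    nl,lab,st,ce=cv2.connectedComponentsWithStats(m.astype(np.uint8))
    for i in range(1,nl):
        if st[i,4]>20: q=w[lab==i]; print(f,ce[i].round(),st[i,4],np.median(q,0).round(3),q[:,2].min().round(3),np.percentile(q[:,2],98).round(3))
a=np.hstack([cv2.imread("pics/wrist16.png"),np.vstack([cv2.resize(cv2.imread("pics/scene16.png")[150:255,230:370],(280,210)),cv2.resize(cv2.imread("pics/side16.png")[170:275,220:360],(280,210))])]); cv2.imwrite("pics/b16.png",a[:,:800])
E
```

```text
time: 20.92
eef_pos: [0.5948, -0.1098, 0.3157]
ee_rot: [179.7, -0.4, -22.1]
force: [0.3, -1.1, 0.6]
width: 0.0599
grip_force: 0.0
wrist16 [180. 195.] 1576 [ 0.633 -0.002  0.09 ] 0.07 0.1
wrist16 [124. 242.] 564 [0.604 0.103 0.073] 0.058 0.079
wrist16 [171. 279.] 145 [0.544 0.051 0.106] 0.094 0.118
scene16 [304. 205.] 268 [0.557 0.077 0.101] 0.079 0.119
scene16 [269. 211.] 31 [0.624 0.003 0.1  ] 0.088 0.105
side16 [268. 214.] 62 [0.643 0.014 0.088] 0.076 0.098
side16 [285. 236.] 52 [0.542 0.072 0.11 ] 0.098 0.117
```

View pics/b16.png

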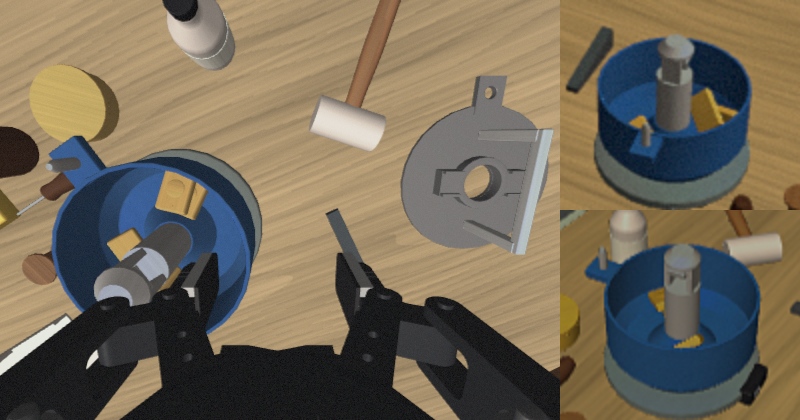

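```bash
python3 -m crank '{"fingers":[-0.4,-0.4,-0.4,-0.4,-0.4,-0.4,-0.4,-0.4],"travel":[[-1.2,-3.5,0],[-2.6,-7,0],[-4,-10.5,0],[-5.4,-14,0],[-6.8,-17.5,0],[-8.2,-21,0],[-9.6,-24.5,-3],[-11.4,-27.8,-7]],"yaw":[0,0,0,0,0,0,0,0]}' 40
python3 - <<'E'
from h import *
snap("wrist","wrist17"); o=get_obs(); print(o["eef_pos"],o["ee_rot"])
for f in("wrist16","wrist17"):
    w=np.load(f+".npz")["w"]
    m=(w[...,0]>.38)&(w[...,0]<.6)&(w[...,1]>-.48)&(w[...,1]<-.3)&(w[...,2]>.1)&(w[...,2]<.12); p=w[m]; print(f,len(p),cv2.minAreaRect((p[:,:2]*1000).astype(np.float32)),np.median(p[:,2]))
    m=(w[...,0]>.34)&(w[...,0]<.63)&(w[...,1]>-.52)&(w[...,1]<-.25)&(w[...,2]>.006)&(w[...,2]<.011); print(np.median(w[m],0))
E
```

```text
time: 21.73
eef_pos: [0.4918, -0.3679, 0.2584]
ee_rot: [179.9, -0.4, -21.8]
force: [0.8, 0.4, -0.7]
width: 0.0595
grip_force: 0.0
[ 0.48494284 -0.37157686  0.25089458] [179.783847     0.25817559 -22.18374099]
wrist16 2336 ((484.1453857421875, -379.66015625), (15.43083381652832, 145.227783203125), 68.18269348144531) 0.11121346479066857
[ 0.51660626 -0.36686825  0.00842233]
wrist17 1972 ((484.1002502441406, -380.7624816894531), (13.432281494140625, 144.9947967529297), 68.03181457519531) 0.11212418981925357
[ 0.50672821 -0.39107889  0.00841481]
```

```bash
python3 -m crank '{"fingers":[-0.4,-0.4,-0.4,-0.4,-0.4,0.3,1,1],"travel":[[0,-0.1,-3],[0,-0.1,-7],[0,-0.1,-11],[0,-0.1,-14.2],[0,-0.1,-14.2],[0,-0.1,-14.2],[0,-0.1,-14.2],[0,-0.1,-14.2]],"yaw":[0,0,0,0,0,0,0,0]}' 100 && python3 -m crank '{"fingers":[1,1,1,1,1,1,1,1],"travel":[[0,0,0],[0,0,0],[0,0,1],[0,0,3],[0,0,6],[0,0,10],[0,0,14],[0,0,18]],"yaw":[0,0,0,0,0,0,0,0]}' && python3 -m crank '{"fingers":[1,1,1,1,1,1,1,1],"travel":[[0,0,4],[0,0,7.5],[0,2,7.5],[0,5,7.5],[1,8,7.5],[2,11,7.5],[3,14,7.5],[4,17,7.5]],"yaw":[0,0,4,8,12,16,20,24]}' && python3 -m crank '{"fingers":[1,1,1,1,1,1,1,1],"travel":[[1,3,0],[2.5,6,0],[3,9,0],[3.5,12,0],[3.7,14,0],[3.7,15,0],[3.7,15,0],[3.7,15,0]],"yaw":[4,8,8,8,8,8,8,8]}'
python3 - <<'E'
from h import *
snap("wrist","wrist18"); o=get_obs(); print(o["eef_pos"],o["ee_rot"])
E
```

```text
time: 22.45
eef_pos: [0.4913, -0.3689, 0.117]
ee_rot: [179.8, -0.3, -21.7]
force: [-2.4, -5.8, 4.4]
width: 0.0238
grip_force: 2.6
time: 23.12
eef_pos: [0.4896, -0.3657, 0.2973]
ee_rot: [-180.0, -0.0, -21.7]
force: [2.4, -1.0, -5.1]
width: 0.009
grip_force: 98.2
time: 23.78
eef_pos: [0.5295, -0.1946, 0.3706]
ee_rot: [-180.0, -0.1, 2.5]
force: [0.2, -0.2, -5.1]
width: 0.0088
grip_force: 98.3
time: 24.45
eef_pos: [0.5665, -0.0474, 0.3697]
ee_rot: [179.9, -0.0, 10.3]
force: [-0.4, -1.1, -5.2]
width: 0.0091
grip_force: 98.3
[ 0.56649341 -0.04855522  0.36955149] [ 1.79915019e+02 -3.69663007e-03  1.01936474e+01]
```

```bash
cat > lid.py <<'E'
from h import *
def lidpose(f,zt):
    """zt: approx world z of lid top disc"""
    d=np.load(f+".npz"); w=d["w"]; im=cv2.cvtColor(d["image"],cv2.COLOR_RGB2HSV)
    near=(np.hypot(w[...,0]-.587,w[...,1]-.02)<.2)
    m=near&(abs(w[...,2]-zt)<.012)&(im[...,1]<70); p=w[m]
    A=np.c_[p[:,:2]-p[:,:2].mean(0),np.ones(len(p))]
    for _ in range(4):
        s=np.linalg.lstsq(A,p[:,2],rcond=None)[0]; k=abs(A@s-p[:,2])<.003; A,p=A[k],p[k]
    print(f,"disc",len(p),"z",s[2].round(4),"slope",s[:2].round(3))
    m=near&(abs(w[...,2]-zt-.104)<.011)&(im[...,1]<70); q=w[m]
    if len(q)>50: print("  bar",len(q),cv2.minAreaRect((q[:,:2]*1000).astype(np.float32)),"top z",np.percentile(q[:,2],[50,90]))
    return w,p
E
python3 - <<'E'
from lid import *
for n in("scene","side"): snap(n,n+"18")
for n in("scene18","side18","wrist18"):
    lidpose(n,.263)
cv2.imwrite("pics/w18.png",np.hstack([cv2.imread("pics/wrist18.png")[:,:450],cv2.resize(cv2.imread("pics/side18.png")[80:280,200:370],(350,420))]))
E
```

```text
scene18 disc 1958 z 0.2621 slope [-0.005 -0.002]
  bar 191 ((578.6974487304688, -47.32038879394531), (124.78749084472656, 33.35536575317383), 0.5987445116043091) top z [0.36554026 0.37388834]
side18 disc 2232 z 0.2588 slope [-0.005 -0.001]
  bar 314 ((562.0048828125, -44.612892150878906), (143.42201232910156, 30.875999450683594), 13.842443466186523) top z [0.3619369  0.37081738]
wrist18 disc 34006 z 0.2602 slope [-0.002  0.001]
  bar 6601 ((580.7981567382812, -43.451080322265625), (112.6273422241211, 35.88890075683594), 20.614059448242188) top z [0.36414141 0.36709198]
```

View pics/w18.png

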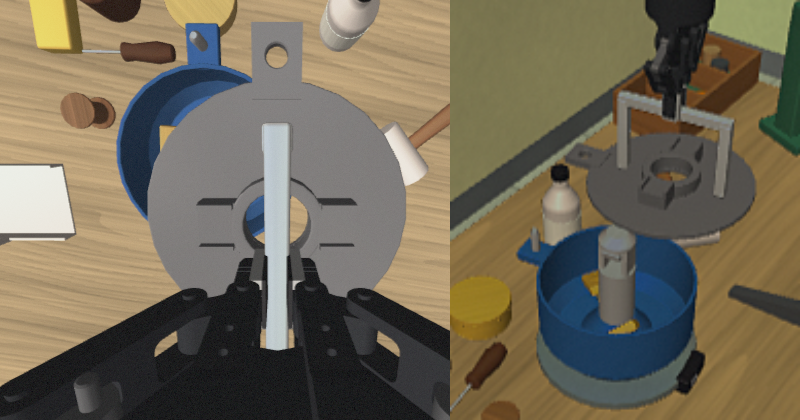

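```bash
cat >> lid.py <<'E'
def ray(d,u,v,z):
    K=d["K"];Ti=np.linalg.inv(d["T"]); r=Ti[:3,:3]@np.array([(u-K[0,2])/K[0,0],(v-K[1,2])/K[1,1],1]); o=Ti[:3,3]; return (o+r*(z-o[2])/r[2])[:2]
def lidfit(f,zt):
    d=np.load(f+".npz"); w=d["w"]; im=cv2.cvtColor(d["image"],cv2.COLOR_RGB2HSV)
    m=((abs(w[...,2]-zt)<.004)&(im[...,1]<70)).astype(np.uint8)
    cs,hi=cv2.findContours(m,cv2.RETR_CCOMP,cv2.CHAIN_APPROX_NONE)
    big=max(range(len(cs)),key=lambda i:cv2.contourArea(cs[i]))
    out=np.array([ray(d,*c[0],zt) for c in cs[big] if 3<c[0][1]<300])*1000
    q=out
    c=np.median(q,0); best=None
    rng=np.random.default_rng(1)
    for _ in range(2000):   # RANSAC circle of known radius class
        a=q[rng.choice(len(q),3,False)]; A=np.c_[2*a,np.ones(3)]
        try: s=np.linalg.solve(A,(a**2).sum(1))
        except Exception: continue
        r=np.sqrt(max(0,s[2]+s[0]**2+s[1]**2))
        if abs(r-107)>3: continue
        k=(abs(np.hypot(*(q-s[:2]).T)-r)<1.5).sum()
        if best is None or k>best[0]: best=(k,s[:2],r)
    k,c,r=best; q2=q[abs(np.hypot(*(q-c).T)-r)<2]; A=np.c_[2*q2,np.ones(len(q2))]; s=np.linalg.lstsq(A,(q2**2).sum(1),rcond=None)[0]; r=np.sqrt(s[2]+s[0]**2+s[1]**2)
    print(f,"disc centre mm",s[:2].round(1),"r",r.round(1),len(q2))
    for i,cc in enumerate(cs):
        if hi[0][i][3]>=0 and 60<cv2.contourArea(cc)<3000:
            e=np.array([ray(d,*x[0],zt) for x in cc])*1000; (h,rr)=cv2.minEnclosingCircle(e.astype(np.float32)); v=np.array(h)-s[:2]; L=np.hypot(*v)
            if abs(L-122)<12: print("  ear hole",np.round(h,1),"rad",round(rr,1),"dist",L.round(1),"angle",np.degrees(np.arctan2(v[1],v[0])).round(2))
E
python3 - <<'E'
from lid import *
lidfit("wrist18",.260)
E
```

```text
wrist18 disc centre mm [564.6 -47.7] r 105.6 494
  ear hole [684.  -26.1] rad 8.4 dist 121.3 angle 10.26
```

```bash
python3 -m crank '{"fingers":[1,1,1,1,1,1,1,1],"travel":[[0.7,2.5,0],[1.4,5,0],[2,7.5,0],[2.2,8.4,0],[2.2,8.4,0],[2.2,8.4,0],[2.2,8.4,0],[2.2,8.4,0]],"yaw":[0,0,0,0,0,0,0,0]}'
python3 - <<'E'
from lid import *
snap("wrist","wrist19"); lidfit("wrist19",.260)
w=np.load("wrist19.npz")["w"]; d=np.load("wrist19.npz")
m=(abs(w[...,0]-.587)<.04)&(abs(w[...,1]-.037)<.04)&(w[...,2]>.19)&(w[...,2]<.235); p=w[m]; print(len(p),p.mean(0),p.min(0),p.max(0))
m=(abs(w[...,0]-.705)<.03)&(abs(w[...,1]-.058)<.03)&(w[...,2]>.155)&(w[...,2]<.19); p=w[m]; print("pin",len(p),p.mean(0) if len(p) else 0)
o=get_obs(); print(o["eef_pos"],o["ee_rot"])
E
```

```text
time: 25.27
eef_pos: [0.5889, 0.035, 0.369]
ee_rot: [179.9, 0.0, 10.1]
force: [-1.0, 0.4, -4.9]
width: 0.0094
grip_force: 98.3
wrist19 disc centre mm [587.2  34.8] r 105.4 491
  ear hole [706.3  56. ] rad 8.4 dist 121.0 angle 10.07
517 [0.58296718 0.03927598 0.21908151] [0.562871   0.01317444 0.21219133] [0.59952599 0.05993027 0.22571003]
pin 0 0
[0.58891614 0.03534242 0.36903677] [ 1.79956329e+02 -1.09416878e-03  1.01495677e+01]
```

```bash
python3 -m crank '{"fingers":[1,1,1,1,1,1,1,1],"travel":[[0,0.2,0],[0,0.2,-1],[0,0.2,-2],[0,0.2,-3],[0,0.2,-4],[0,0.2,-5],[0,0.2,-6],[0,0.2,-6.5]],"yaw":[0,0,0,0,0,0,0,0]}'; python3 -m crank '{"fingers":[1,1,1,1,1,1,1,1],"travel":[[0,0,0],[0,0,-0.5],[0,0,-1],[0,0,-1.5],[0,0,-2],[0,0,-2.4],[0,0,-2.4],[0,0,-2.4]],"yaw":[0,0,0,0,0,0,0,0]}'
```

```text
time: 25.98
eef_pos: [0.5883, 0.039, 0.3018]
ee_rot: [180.0, 0.1, 10.3]
force: [-1.0, -0.7, -4.5]
width: 0.009
grip_force: 98.4
time: 26.65
eef_pos: [0.5891, 0.0391, 0.2795]
ee_rot: [180.0, 0.0, 10.3]
force: [-1.1, -1.8, -6.0]
width: 0.0093
grip_force: 98.3
```

```bash
python3 -m crank '{"fingers":[1,1,1,1,1,1,1],"travel":[[0,0,-0.3],[0,0,-0.6],[0,0,-0.9],[0,0,-1.1],[0,0,-1.3],[0,0,-1.3],[0,0,-1.3]],"yaw":[0,0,0,0,0,0,0]}'
python3 - <<'E'
from lid import *
snap("wrist","wrist20"); lidpose("wrist20",.158); lidfit("wrist20",.158)
E
```

```text
time: 27.23
eef_pos: [0.5882, 0.0382, 0.268]
ee_rot: [180.0, 0.0, 10.2]
force: [-8.9, -4.7, 6.2]
width: 0.0092
grip_force: 99.9
wrist20 disc 34012 z 0.1587 slope [ 0.    -0.001]
  bar 6406 ((602.5523071289062, 39.230323791503906), (35.73784637451172, 113.7198486328125), 89.70781707763672) top z [0.26249629 0.26369737]
wrist20 disc centre mm [586.5  37.7] r 105.7 496
  ear hole [707.1  59.2] rad 9.1 dist 122.5 angle 10.1
```

```bash
python3 -m crank '{"fingers":[0.6,0,-0.4,-0.4,-0.4,-0.4,-0.4,-0.4],"travel":[[0,0,0],[0,0,0],[0,0,0],[0,0,0],[0,0,1.5],[0,0,4],[0,0,7],[0,0,7]],"yaw":[0,0,0,0,0,0,0,0]}' && python3 -m crank '{"fingers":[-0.4,-0.4,-0.4,-0.4,-0.4,-0.4,-0.4,-0.4],"travel":[[-2.5,-3,0],[-5,-6,0],[-7.5,-9,0],[-10,-12,0],[-12.5,-15,-3],[-15,-18,-6],[-18,-21.5,-9],[-18,-21.5,-12]],"yaw":[0,0,0,0,0,0,-3,-6]}' && python3 -m crank '{"fingers":[-0.4,-0.4,-0.4,-0.4],"travel":[[0,0,-2],[0,0,-4],[0,0,-5],[0,0,-5]],"yaw":[0,0,0,0]}';  python3 - <<'E'
from lid import *
snap("wrist","wrist21"); snap("scene","scene21"); snap("side","side21")
for f in("wrist21","side21","scene21"):
    w=np.load(f+".npz")["w"]; m=(w[...,0]>.36)&(w[...,0]<.55)&(abs(w[...,1]+.174)<.035)&(w[...,2]>.007)&(w[...,2]<.045); 
    im=cv2.cvtColor(np.load(f+".npz")["image"],cv2.COLOR_RGB2HSV); m&=(im[...,2]<110)
    p=w[m]; r=cv2.minAreaRect((p[:,:2]*1000).astype(np.float32)); print(f,len(p),r)
    lidpose(f,.158)
o=get_obs(); print(o["eef_pos"],o["ee_rot"],o["joints"])
E
```

```text
time: 27.95
eef_pos: [0.5914, 0.0397, 0.3426]
ee_rot: [180.0, -0.6, 10.3]
force: [0.9, 0.2, -0.1]
width: 0.0597
grip_force: 0.0
time: 28.62
eef_pos: [0.4111, -0.1756, 0.227]
ee_rot: [179.8, -0.3, 4.0]
force: [1.1, 0.3, -2.6]
width: 0.06
grip_force: 0.0
time: 28.95
eef_pos: [0.4114, -0.1719, 0.1739]
ee_rot: [-179.9, 0.1, 4.3]
force: [-0.2, 0.5, 0.2]
width: 0.0599
grip_force: 0.0
wrist21 3148 ((453.83111572265625, -175.20262145996094), (129.4876708984375, 19.918888092041016), 4.136651039123535)
wrist21 disc 89 z 0.1526 slope [-0.507 -0.968]
side21 338 ((451.8659362792969, -174.9019317626953), (129.12542724609375, 28.790002822875977), 3.530346632003784)
side21 disc 2279 z 0.157 slope [ 0.002 -0.001]
  bar 324 ((584.1492919921875, 38.23307418823242), (144.722412109375, 16.931026458740234), 9.482912063598633) top z [0.25958102 0.26190716]
scene21 288 ((455.53387451171875, -175.38209533691406), (139.3458709716797, 25.60487937927246), 3.517253875732422)
scene21 disc 1961 z 0.1602 slope [0.001 0.001]
  bar 224 ((587.7963256835938, 38.14753723144531), (147.1156005859375, 14.056452751159668), 9.694666862487793) top z [0.26288024 0.26572449]
[ 0.41279033 -0.1724377   0.17641285] [ 1.79970980e+02 -8.05607337e-02  4.32111278e+00] [ 11.0887638   18.70439581  11.22945816 117.98160165  -5.20149128
  43.68063458 -60.17850941]
```

```bash
python3 -m crank '{"fingers":[-0.4,-0.4,-0.4,-0.4,-0.4,-0.4,-0.4],"travel":[[-0.2,-0.3,-4],[-0.3,-0.6,-8],[-0.3,-0.6,-11],[-0.3,-0.6,-13],[-0.3,-0.6,-14],[-0.3,-0.6,-14],[-0.3,-0.6,-14]],"yaw":[0,0,0,0,0,0,0]}'
```

```text
time: 29.68
eef_pos: [0.4097, -0.1785, 0.0362]
ee_rot: [180.0, -0.0, 4.3]
force: [0.7, -0.8, 0.5]
width: 0.0599
grip_force: 0.0
```

```bash
python3 -m crank '{"fingers":[-0.4,-0.4,0.5,1,1,1,1,1],"travel":[[0,0,-0.8],[0,0,-1.4],[0,0,-1.4],[0,0,-1.4],[0,0,-1.4],[0,0,-1.4],[0,0,-1.4],[0,0,-1.4]],"yaw":[0,0,0,0,0,0,0,0]}' 120 && python3 -m crank '{"fingers":[1,1,1,1,1,1,1,1],"travel":[[0,0,1],[0,0,3],[0,0,6],[0,0,10],[0,0,14],[0,0,18],[0,0,22],[0,0,26]],"yaw":[0,0,0,0,0,0,0,0]}' && python3 -m crank '{"fingers":[1,1,1,1,1,1,1,1],"travel":[[2,0,1],[5,0,1.5],[8,0,1.5],[11,0.5,1.5],[14,1.5,1.5],[17,3,1.5],[19,4.5,1.5],[20.6,5.8,1.5]],"yaw":[7,14,21,28,35,42,49,56]}' && python3 -m crank '{"fingers":[1,1,1,1,1,1,1,1],"travel":[[0,0,0],[0,0,0],[0,0,0],[0,0,0],[0,0,0],[0,0,0],[0,0,0],[0,0,0]],"yaw":[7,14,21,28,35,40,40,40]}'
python3 - <<'E'
from lid import *
snap("scene","scene22"); snap("side","side22"); o=get_obs(); print(o["eef_pos"],o["ee_rot"])
z=o["eef_pos"][2]
for f in("side22","scene22"):
    w=np.load(f+".npz")["w"]; im=cv2.cvtColor(np.load(f+".npz")["image"],cv2.COLOR_RGB2HSV)
    c,s=np.cos(np.radians(10.1)),np.sin(np.radians(10.1)); X=(w[...,0]-.587)*c+(w[...,1]-.0372)*s; Y=-(w[...,0]-.587)*s+(w[...,1]-.0372)*c
    m=(abs(X)<.03)&(Y>-.22)&(Y<-.03)&(w[...,2]>z-.04)&(w[...,2]<z+.03)&(im[...,2]<110)&(im[...,1]<120)
    for y in np.arange(-.2,-.02,.015):
        k=m&(abs(Y-y)<.0075)
        if k.sum()>4: print(f,y.round(3),k.sum(),"X",X[k].min().round(4),X[k].max().round(4),"z",w[...,2][k].min().round(4),w[...,2][k].max().round(4))
E
```

```text
time: 30.35
eef_pos: [0.4092, -0.1785, 0.0223]
ee_rot: [180.0, -0.0, 4.3]
force: [-0.3, 0.4, 5.3]
width: 0.0181
grip_force: 117.4
time: 31.02
eef_pos: [0.4076, -0.178, 0.2837]
ee_rot: [-180.0, 0.1, 4.3]
force: [1.7, -0.1, -3.8]
width: 0.0183
grip_force: 117.5
time: 31.68
eef_pos: [0.616, -0.1187, 0.2954]
ee_rot: [-179.9, 0.0, 60.7]
force: [-0.9, 0.3, -4.5]
width: 0.0183
grip_force: 117.7
time: 32.35
eef_pos: [0.6144, -0.1205, 0.2961]
ee_rot: [-179.9, -0.0, 100.1]
force: [-0.2, 0.2, -4.8]
width: 0.0186
grip_force: 117.8
[ 0.61467346 -0.12043456  0.29638915] [-1.79951429e+02 -5.70437518e-03  1.00129108e+02]
side22 -0.17 34 X -0.024 0.0127 z 0.286 0.3263
side22 -0.155 135 X -0.0298 0.0278 z 0.2769 0.3263
side22 -0.14 67 X -0.0235 0.0191 z 0.2742 0.3264
side22 -0.125 54 X -0.0125 0.0082 z 0.2719 0.3017
side22 -0.11 38 X -0.0124 0.0083 z 0.2765 0.2973
side22 -0.095 51 X -0.012 0.0078 z 0.2736 0.2949
side22 -0.08 42 X -0.0129 0.0077 z 0.2719 0.2914
side22 -0.065 45 X -0.0121 0.0087 z 0.274 0.2888
side22 -0.05 44 X -0.0122 0.0082 z 0.271 0.2864
scene22 -0.185 13 X 0.0053 0.0109 z 0.2778 0.2997
scene22 -0.17 28 X -0.0111 0.024 z 0.2747 0.3164
scene22 -0.155 104 X -0.0176 0.0257 z 0.2782 0.3252
scene22 -0.14 79 X -0.0156 0.0127 z 0.2759 0.326
scene22 -0.125 73 X -0.0134 0.0131 z 0.2739 0.3064
scene22 -0.11 65 X -0.0132 0.0144 z 0.2732 0.3025
scene22 -0.095 62 X -0.0129 0.0142 z 0.2742 0.2983
scene22 -0.08 56 X -0.0112 0.0154 z 0.2755 0.296
scene22 -0.065 55 X -0.0109 0.0122 z 0.2748 0.2918
scene22 -0.05 27 X -0.0115 0.0118 z 0.2762 0.288
```

```bash
python3 -m crank '{"fingers":[1,1,1,1,1,1,1,1],"travel":[[0,0,-3],[0,0,-6],[0,0,-8],[0,0,-9],[0,0,-9.5],[0,0,-9.5],[0,0,-9.5],[0,0,-9.5]],"yaw":[0,0,0,0,0,0,0,0]}' && python3 -m crank '{"fingers":[1,1,1,1,1,1,1,1],"travel":[[-0.1,0.5,0],[-0.26,1.5,0],[-0.45,2.5,0],[-0.6,3.3,0],[-0.73,4.1,0],[-0.87,4.9,0],[-0.87,4.9,0],[-0.87,4.9,0]],"yaw":[0,0,0,0,0,0,0,0]}'
```

```text
time: 33.12
eef_pos: [0.6159, -0.1204, 0.2033]
ee_rot: [179.9, 0.1, 100.3]
force: [0.7, 0.4, -4.1]
width: 0.0181
grip_force: 117.8
time: 33.78
eef_pos: [0.6063, -0.0706, 0.2018]
ee_rot: [180.0, 0.0, 100.4]
force: [-0.0, -1.0, -3.9]
width: 0.018
grip_force: 117.8
```

```bash
python3 -m crank '{"fingers":[1,1,1,1,1,1,1,1],"travel":[[-0.1,0.6,0],[-0.25,1.4,0],[-0.4,2.3,0],[-0.5,2.9,0],[-0.58,3.3,0],[-0.58,3.3,-0.15],[-0.58,3.3,-0.3],[-0.58,3.3,-0.3]],"yaw":[0,0,0,0,0,0,0,0]}'
```

```text
time: 34.45
eef_pos: [0.6005, -0.0384, 0.1986]
ee_rot: [-180.0, -0.0, 100.3]
force: [0.5, 0.1, -3.6]
width: 0.0184
grip_force: 118.3
```

```bash
python3 -m crank '{"fingers":[1,1,1,1],"travel":[[0,0,-0.1],[0,0,-0.15],[0,0,-0.2],[0,0,-0.2]],"yaw":[0,0,0,0]}'; python3 -m crank '{"fingers":[0.5,0.2,0,0,0,0],"travel":[[0,0,0],[0,0,0],[0,0,0],[0,0,0],[0,0,0],[0,0,0]],"yaw":[0,0,0,0,0,0]}'
cat > wed.py <<'E'
from lid import *
def wed(fs,a=10.1,cx=.587,cy=.0372):
    c,s=np.cos(np.radians(a)),np.sin(np.radians(a))
    for f in fs:
        d=np.load(f+".npz"); w=d["w"]; im=cv2.cvtColor(d["image"],cv2.COLOR_RGB2HSV)
        X=(w[...,0]-cx)*c+(w[...,1]-cy)*s; Y=-(w[...,0]-cx)*s+(w[...,1]-cy)*c
        m=(abs(X)<.016)&(Y>-.14)&(Y<.1)&(w[...,2]>.183)&(w[...,2]<.222)&(im[...,2]<95)&((Y<-.026)|(Y>.026))
        for lab,k in(("rear",m&(Y<0)),("front",m&(Y>0))):
            if k.sum()>8:
                y=Y[k]; print(f,lab,k.sum(),"Y",np.percentile(y,[1,99]).round(4),"X",np.percentile(X[k],[2,98]).round(4),"z",np.percentile(w[...,2][k],[2,98]).round(4))
                if lab=="rear": print("   top z by Y",[(round(q,3),np.percentile(w[...,2][k&(abs(Y-q)<.006)],95).round(4)) for q in np.arange(-.1,-.03,.015) if (k&(abs(Y-q)<.006)).sum()>3])
E
python3 - <<'E'
from wed import *
for n in("scene","side","wrist"): snap(n,n+"23")
wed(["scene23","side23","wrist23"])
E
```

```text
time: 34.78
eef_pos: [0.6006, -0.0386, 0.1983]
ee_rot: [179.9, 0.0, 100.3]
force: [-4.8, 1.3, 8.7]
width: 0.0184
grip_force: 120.0
time: 35.28
eef_pos: [0.6005, -0.0384, 0.1966]
ee_rot: [-180.0, -0.0, 100.3]
force: [0.6, -0.5, 0.1]
width: 0.0432
grip_force: 0.0
scene23 rear 196 Y [-0.0945 -0.0276] X [-0.011   0.0145] z [0.1842 0.211 ]
   top z by Y [(np.float64(-0.07), np.float64(0.2106)), (np.float64(-0.055), np.float64(0.2075)), (np.float64(-0.04), np.float64(0.206))]
scene23 front 27 Y [0.0262 0.0595] X [-0.0142  0.0156] z [0.1832 0.1929]
side23 rear 100 Y [-0.096  -0.0375] X [-0.0116  0.0082] z [0.1846 0.2109]
   top z by Y [(np.float64(-0.1), np.float64(0.2091)), (np.float64(-0.085), np.float64(0.2098)), (np.float64(-0.07), np.float64(0.2083)), (np.float64(-0.055), np.float64(0.1959)), (np.float64(-0.04), np.float64(0.2012))]
side23 front 26 Y [0.0268 0.0487] X [-0.0101  0.0136] z [0.1831 0.1885]
wrist23 rear 7754 Y [-0.0958 -0.0268] X [-0.0091  0.0097] z [0.1981 0.212 ]
   top z by Y [(np.float64(-0.1), np.float64(0.2128)), (np.float64(-0.085), np.float64(0.2113)), (np.float64(-0.07), np.float64(0.2082)), (np.float64(-0.055), np.float64(0.2053)), (np.float64(-0.04), np.float64(0.2024))]
wrist23 front 231 Y [0.0295 0.0381] X [-0.0097  0.0136] z [0.1834 0.188 ]
```

```bash
python3 -m crank '{"fingers":[0,0,0,-0.5,-0.5,-0.5,-0.5,-0.5],"travel":[[0,0,2],[0,0,5],[0,0,9],[0,-2,12],[1,-5,12],[2,-8,12],[3,-11,12],[4,-14,12]],"yaw":[0,0,0,7,14,21,28,35]}' 100 && python3 -m crank '{"fingers":[-0.5,-0.5,-0.5,-0.5,-0.5,-0.5],"travel":[[1,-3,-3],[2,-6,-6],[2.5,-7.5,-9],[2.5,-7.5,-10],[2.5,-7.5,-10],[2.5,-7.5,-10]],"yaw":[5,5,5,5,5,5]}'
cat > mal.py <<'E'
from h import *
def mal(f,zc=0.0,box=(.5,.9,-.5,-.08)):
    d=np.load(f+".npz"); w=d["w"]; im=cv2.cvtColor(d["image"],cv2.COLOR_RGB2HSV)
    b=(w[...,0]>box[0])&(w[...,0]<box[1])&(w[...,1]>box[2])&(w[...,1]<box[3])
    for lab,m in(("head",b&(im[...,1]<70)&(im[...,2]>110)&(w[...,2]>zc+.008)&(w[...,2]<zc+.06)&(w[...,0]<.76)),("handle",b&(im[...,1]>100)&(im[...,0]<16)&(w[...,2]>zc+.012)&(w[...,2]<zc+.05))):
        nl,l,st,ce=cv2.connectedComponentsWithStats(m.astype(np.uint8))
        if nl<2: continue
        i=1+np.argmax(st[1:,4]); p=w[l==i]; r=cv2.minAreaRect((p[:,:2]*1000).astype(np.float32)); print(f,lab,st[i,4],np.round(r[0],1),np.round(r[1],1),round(r[2],1),"z max",np.percentile(p[:,2],98).round(4))
E
python3 - <<'E'
from mal import *
o=get_obs(); print(o["eef_pos"],o["ee_rot"],o["joints"][6])
for n in("wrist","side"): snap(n,n+"24"); mal(n+"24")
E
```

```text
time: 36.1
eef_pos: [0.6407, -0.1798, 0.3171]
ee_rot: [180.0, 0.0, 135.7]
force: [0.6, -0.1, -0.6]
width: 0.064
grip_force: 0.0
time: 36.6
eef_pos: [0.6656, -0.2521, 0.2167]
ee_rot: [180.0, -0.1, 140.3]
force: [-1.3, -0.0, 0.6]
width: 0.0641
grip_force: 0.0
[ 0.6655948  -0.25206705  0.21672637] [ 1.79954736e+02 -8.05500789e-02  1.40348052e+02] 60.05190578898346
wrist24 head 3904 [ 630.9 -225.3] [90.  42.9] 50.4 z max 0.0508
wrist24 handle 3688 [ 721.1 -308.1] [ 48. 192.] 54.9 z max 0.0488
side24 head 282 [ 623.2 -225.7] [77.6 41.1] 49.2 z max 0.0498
side24 handle 279 [ 830.6 -443.3] [129.2  57.9] 28.2 z max 0.0493
```

Run:
```python
from h import *
d=np.load("wrist24.npz"); w=d["w"]; im=cv2.cvtColor(d["image"],cv2.COLOR_RGB2HSV)
a=np.radians(-39.6); u=(w[...,0]-.6309)*np.cos(a)+(w[...,1]+.2253)*np.sin(a); v=-(w[...,0]-.6309)*np.sin(a)+(w[...,1]+.2253)*np.cos(a)
for q in np.arange(-.03,.2,.01):
    m=(abs(u-q)<.005)&(abs(v)<.06)&(w[...,2]>.014)&(w[...,2]<.06)
    if m.sum()>5: print(q.round(3),m.sum(),"v",np.percentile(v[m],[2,98]).round(4),"z",np.percentile(w[...,2][m],98).round(4))
```

```text
-0.02 613 v [-0.0422  0.042 ] z 0.0422
-0.01 997 v [-0.0427  0.0426] z 0.0492
0.0 995 v [-0.0428  0.0424] z 0.0512
0.01 899 v [-0.0427  0.0425] z 0.0509
0.02 701 v [-0.0425  0.0424] z 0.0473
0.03 243 v [-0.0388  0.0384] z 0.0371
0.04 187 v [-0.01    0.0104] z 0.0368
0.05 187 v [-0.0101  0.0105] z 0.037
0.06 188 v [-0.0113  0.0105] z 0.0374
0.07 192 v [-0.0114  0.0106] z 0.0379
0.08 193 v [-0.0115  0.0118] z 0.0383
0.09 186 v [-0.0116  0.0119] z 0.0388
0.1 185 v [-0.0117  0.0119] z 0.0387
0.11 183 v [-0.0118  0.012 ] z 0.0385
0.12 176 v [-0.0119  0.0121] z 0.0381
0.13 170 v [-0.0121  0.0117] z 0.0382
0.14 158 v [-0.011  0.011] z 0.0381
0.15 150 v [-0.0111  0.0111] z 0.0381
0.16 156 v [-0.0112  0.0112] z 0.0377
0.17 168 v [-0.0113  0.0121] z 0.0384
0.18 165 v [-0.0126  0.0126] z 0.039
0.19 232 v [-0.0141  0.0152] z 0.042
```

```bash
python3 -m crank '{"fingers":[-0.5,-0.5,-0.5,-0.5,-0.5,-0.5,-0.5,-0.5],"travel":[[0.4,-0.6,-4],[0.4,-0.6,-8],[0.4,-0.6,-12],[0.4,-0.6,-15],[0.4,-0.6,-17.5],[0.4,-0.6,-19.1],[0.4,-0.6,-19.1],[0.4,-0.6,-19.1]],"yaw":[0,0,0,0,0,0,0,0]}' 120 && python3 -m crank '{"fingers":[0.5,1,1,1,1,1],"travel":[[0,0,0],[0,0,0],[0,0,0],[0,0,0],[0,0,0],[0,0,0]],"yaw":[0,0,0,0,0,0]}' && python3 -m crank '{"fingers":[1,1,1,1,1,1,1,1],"travel":[[0,0,1],[0,0,3],[0,0,6],[0,0,10],[0,0,14],[0,0,18],[0,0,21],[0,0,21]],"yaw":[0,0,0,0,0,7,14,21]}' && python3 -m crank '{"fingers":[1,1,1,1,1,1,1,1],"travel":[[0,0,0],[0,0,0],[0,0,0],[0,0,0],[0,0,0],[0,0,0],[0,0,0],[0,0,0]],"yaw":[7,14,21,28,29,29,29,29]}'
python3 - <<'E'
from mal import *
o=get_obs(); print(o["eef_pos"],o["ee_rot"],o["joints"][6]); z=o["eef_pos"][2]
for n in("wrist","scene","side"): snap(n,n+"25"); mal(n+"25",z-.025)
E
```

```text
time: 37.37
eef_pos: [0.6705, -0.2584, 0.0272]
ee_rot: [180.0, 0.1, 140.4]
force: [-0.1, 0.8, 0.0]
width: 0.0642
grip_force: 0.0
time: 37.87
eef_pos: [0.6707, -0.2595, 0.0281]
ee_rot: [179.9, 0.2, 140.3]
force: [-0.9, 0.6, 7.6]
width: 0.02
grip_force: 117.6
time: 38.53
eef_pos: [0.6719, -0.2598, 0.2448]
ee_rot: [-180.0, 0.7, 161.6]
force: [1.6, -0.8, -3.4]
width: 0.0199
grip_force: 118.1
time: 39.2
eef_pos: [0.6693, -0.2593, 0.2357]
ee_rot: [180.0, -0.0, -169.9]
force: [0.1, 0.7, -4.8]
width: 0.0198
grip_force: 117.7
[ 0.66933784 -0.2593103   0.23570465] [ 1.79999307e+02 -1.86004443e-02 -1.69863165e+02] 104.4227482089856
wrist25 head 28421 [ 619.5 -268.3] [46.7 89.6] 9.2 z max 0.2583
wrist25 handle 5249 [ 673.4 -258.8] [62.7 24.3] 10.2 z max 0.2451
scene25 head 145 [ 616.3 -228.4] [20.5 46.1] 89.9 z max 0.2598
scene25 handle 557 [ 749.1 -243.6] [179.9  48.7] 10.0 z max 0.2583
side25 head 375 [ 616.4 -265.8] [44.2 95.5] 7.4 z max 0.2573
side25 handle 382 [ 758.3 -241.9] [151.3  39.6] 15.8 z max 0.2549
```

```bash
python3 -m crank '{"fingers":[1,1,1,1,1,1,1,1],"travel":[[0,3,0],[-0.2,6.5,0],[-0.4,10,0],[-0.6,13,-1.5],[-0.67,14.5,-3],[-0.67,14.5,-3.6],[-0.67,14.5,-3.6],[-0.67,14.5,-3.6]],"yaw":[0,0,0,0,0,0,0,0]}' && python3 -m crank '{"fingers":[1,1,1,1],"travel":[[0,0,0],[0,0,0],[0,0,0],[0,0,0]],"yaw":[0,0,0,0]}'
python3 - <<'E'
from mal import *
from wed import wed
o=get_obs(); print(o["eef_pos"],o["ee_rot"]); z=o["eef_pos"][2]
for n in("wrist","side"): snap(n,n+"26"); mal(n+"26",z-.027,(.5,.9,-.3,-.03))
wed(["wrist26","side26"])
E
```

```text
time: 40.02
eef_pos: [0.6628, -0.1155, 0.1996]
ee_rot: [-179.9, -0.0, -169.8]
force: [-0.3, 0.1, -4.3]
width: 0.0201
grip_force: 118.0
time: 40.35
eef_pos: [0.6629, -0.115, 0.2001]
ee_rot: [-180.0, 0.0, -169.8]
force: [0.8, -0.4, -4.1]
width: 0.0201
grip_force: 118.0
[ 0.66294921 -0.11504235  0.20012403] [-1.79983601e+02  3.64896301e-02 -1.69769845e+02]
wrist26 head 28692 [ 613.7 -124.1] [48.3 89.5] 9.4 z max 0.2227
wrist26 handle 5241 [ 666.4 -113.7] [61.7 23.8] 8.8 z max 0.2096
side26 head 425 [ 610.1 -122. ] [46.4 94.8] 7.2 z max 0.2217
side26 handle 392 [750.6 -97.9] [152.1  40.8] 15.5 z max 0.2191
wrist26 rear 7570 Y [-0.0977 -0.0456] X [-0.0098  0.0097] z [0.1863 0.2123]
   top z by Y [(np.float64(-0.1), np.float64(0.2124)), (np.float64(-0.085), np.float64(0.2112)), (np.float64(-0.07), np.float64(0.2082)), (np.float64(-0.055), np.float64(0.2052)), (np.float64(-0.04), np.float64(0.2023))]
side26 rear 105 Y [-0.117  -0.0366] X [-0.0113  0.0086] z [0.1847 0.2111]
   top z by Y [(np.float64(-0.1), np.float64(0.2107)), (np.float64(-0.085), np.float64(0.2112)), (np.float64(-0.07), np.float64(0.2079)), (np.float64(-0.055), np.float64(0.1901)), (np.float64(-0.04), np.float64(0.2023))]
side26 front 26 Y [0.0264 0.0457] X [-0.0111  0.0118] z [0.1831 0.1897]
```

```bash
python3 -m crank '{"fingers":[1,1,1,1,1,1,1,1],"travel":[[-0.2,1,0],[-0.4,2.2,0],[-0.58,3.2,0],[-0.65,3.7,0],[-0.65,3.7,0],[-0.35,2,0],[-0.18,1,0],[-0.18,1,0]],"yaw":[0,0,0,0,0,0,0,0]}'
python3 - <<'E'
from wed import *
for n in("wrist","side"): snap(n,n+"27")
wed(["wrist27","side27"])
E
```

```text
time: 41.12
eef_pos: [0.6612, -0.1086, 0.1994]
ee_rot: [-179.8, -0.0, -170.0]
force: [0.6, -0.9, -4.5]
width: 0.0201
grip_force: 118.9
wrist27 rear 6141 Y [-0.0772 -0.0411] X [-0.0096  0.01  ] z [0.1846 0.2124]
   top z by Y [(np.float64(-0.07), np.float64(0.2123)), (np.float64(-0.055), np.float64(0.2094)), (np.float64(-0.04), np.float64(0.2067))]
side27 rear 59 Y [-0.0769 -0.0336] X [-0.0114  0.0086] z [0.1842 0.2117]
   top z by Y [(np.float64(-0.07), np.float64(0.2117)), (np.float64(-0.055), np.float64(0.1931)), (np.float64(-0.04), np.float64(0.2046))]
side27 front 80 Y [0.0266 0.057 ] X [-0.0118  0.0088] z [0.184  0.1919]
```

```bash
python3 -m crank '{"fingers":[1,1,1,1,1],"travel":[[0,0,0],[-0.25,1.5,0],[-0.52,3.0,0],[-0.65,3.8,0],[-0.65,3.8,0]],"yaw":[0,0,0,0,0]}'
python3 - <<'E'
from wed import *
for n in("wrist","side"): snap(n,n+"28")
wed(["wrist28","side28"])
E
```

```text
time: 41.63
eef_pos: [0.655, -0.0709, 0.2]
ee_rot: [-179.4, 0.0, -169.8]
force: [3.2, -14.8, -6.5]
width: 0.0202
grip_force: 119.9
wrist28 rear 5434 Y [-0.0705 -0.0266] X [-0.0098  0.0098] z [0.1919 0.2118]
   top z by Y [(np.float64(-0.07), np.float64(0.2122)), (np.float64(-0.055), np.float64(0.2098)), (np.float64(-0.04), np.float64(0.2069))]
side28 rear 54 Y [-0.0751 -0.0329] X [-0.0115  0.0084] z [0.1846 0.2113]
   top z by Y [(np.float64(-0.07), np.float64(0.2111)), (np.float64(-0.055), np.float64(0.1918)), (np.float64(-0.04), np.float64(0.2055))]
side28 front 89 Y [0.0263 0.0574] X [-0.012   0.0085] z [0.1833 0.1921]
```

```bash
python3 -m crank '{"fingers":[1,1,1,1,1,1,1,1],"travel":[[0.4,-2.5,0],[0.7,-4,0],[0.7,-4,0],[0.1,-0.7,0],[-0.15,0.8,0],[-0.15,0.8,0],[0.4,-2.5,0],[0.7,-4,0]],"yaw":[0,0,0,0,0,0,0,0]}'; python3 -m crank '{"fingers":[1,1,1,1,1],"travel":[[0,0,0],[-0.7,3.6,0],[-0.87,5,0],[-0.9,5.2,0],[-0.9,5.2,0]],"yaw":[0,0,0,0,0]}'
python3 - <<'E'
from wed import *
for n in("wrist","side"): snap(n,n+"29")
wed(["wrist29","side29"]); lidpose("side29",.158)
E
```

```text
time: 42.4
eef_pos: [0.6617, -0.1089, 0.1999]
ee_rot: [-179.9, -0.0, -169.8]
force: [0.1, -1.8, -5.1]
width: 0.0204
grip_force: 122.8
time: 42.82
eef_pos: [0.6547, -0.0685, 0.1999]
ee_rot: [-178.9, 0.1, -170.2]
force: [9.2, -33.5, -6.3]
width: 0.0197
grip_force: 127.6
wrist29 rear 5506 Y [-0.0701 -0.0265] X [-0.0103  0.0092] z [0.195  0.2119]
   top z by Y [(np.float64(-0.07), np.float64(0.2123)), (np.float64(-0.055), np.float64(0.21)), (np.float64(-0.04), np.float64(0.207))]
side29 rear 51 Y [-0.0724 -0.0332] X [-0.0121  0.008 ] z [0.1853 0.2124]
   top z by Y [(np.float64(-0.07), np.float64(0.2124)), (np.float64(-0.055), np.float64(0.1925)), (np.float64(-0.04), np.float64(0.2052))]
side29 front 89 Y [0.0264 0.0583] X [-0.0114  0.0087] z [0.1833 0.1932]
side29 disc 2281 z 0.157 slope [ 0.002 -0.   ]
  bar 458 ((583.2885131835938, -34.2486572265625), (185.09193420410156, 143.0985107421875), 89.3988037109375) top z [0.25967913 0.26612005]
```

```bash
python3 -m crank '{"fingers":[1,1,1,1,1,1,1,1],"travel":[[0.4,-2.5,0],[0.7,-4.5,0],[0.7,-4.5,0],[0.1,-0.6,0],[-0.15,0.8,0],[-0.15,0.8,0],[0.4,-2.5,0],[0.7,-4.5,0]],"yaw":[0,0,0,0,0,0,0,0]}'; python3 -m crank '{"fingers":[1,1,1,1,1,1,1,1],"travel":[[0,0,0],[-0.68,3.9,0],[-0.9,5.2,0],[-0.93,5.4,0],[-0.96,5.6,0],[-1.02,5.9,0],[-1.05,6.1,0],[-1.05,6.1,0]],"yaw":[0,0,0,0,0,0,0,0]}'
python3 - <<'E'
from wed import *
for n in("wrist","side"): snap(n,n+"30")
wed(["wrist30","side30"])
E
```

```text
time: 43.58
eef_pos: [0.6598, -0.1013, 0.1998]
ee_rot: [-179.9, 0.0, -169.8]
force: [0.3, -0.1, -4.8]
width: 0.0197
grip_force: 129.2
time: 44.25
eef_pos: [0.6551, -0.0664, 0.2002]
ee_rot: [-177.9, 0.4, -170.8]
force: [21.6, -62.0, -10.1]
width: 0.0194
grip_force: 141.4
wrist30 rear 5575 Y [-0.069  -0.0265] X [-0.0106  0.0089] z [0.1949 0.2118]
   top z by Y [(np.float64(-0.07), np.float64(0.2123)), (np.float64(-0.055), np.float64(0.2102)), (np.float64(-0.04), np.float64(0.2072))]
side30 rear 49 Y [-0.0711 -0.0328] X [-0.0122  0.0067] z [0.1848 0.2115]
   top z by Y [(np.float64(-0.07), np.float64(0.2117)), (np.float64(-0.055), np.float64(0.1936)), (np.float64(-0.04), np.float64(0.2062))]
side30 front 89 Y [0.0265 0.0602] X [-0.0113  0.0086] z [0.1833 0.1925]
```

```bash
python3 -m crank '{"fingers":[1,1,1,1,1,1,1,1],"travel":[[0.3,-2,0],[0.8,-5,0],[1.2,-8,0],[1.5,-11,1],[1.8,-14,1],[2,-17,0],[2,-19.5,-2],[2,-21,-4]],"yaw":[0,0,0,0,-7,-14,-21,-28]}' && python3 -m crank '{"fingers":[1,1,1,1,1,1,1,1],"travel":[[0,0,-2],[0,0,-4],[0,0,-6],[0,0,-8],[0,0,-9],[0,0,-9],[0,0,-9],[0,0,-9]],"yaw":[-7,-14,-21,-22,-22,-22,-22,-22]}'
python3 - <<'E'
from wed import *
for n in("wrist","side","scene"): snap(n,n+"31")
wed(["scene31","side31"]); lidpose("side31",.158); lidpose("scene31",.158)
E
```

```text
time: 45.02
eef_pos: [0.6692, -0.251, 0.1596]
ee_rot: [-180.0, 0.1, 161.8]
force: [-1.7, -0.4, -5.8]
width: 0.0198
grip_force: 132.0
time: 45.68
eef_pos: [0.67, -0.248, 0.0711]
ee_rot: [179.9, 0.1, 140.4]
force: [0.0, -0.1, -4.3]
width: 0.0199
grip_force: 131.6
scene31 rear 214 Y [-0.0716 -0.0276] X [-0.0107  0.0138] z [0.1841 0.2137]
   top z by Y [(np.float64(-0.07), np.float64(0.215)), (np.float64(-0.055), np.float64(0.2127)), (np.float64(-0.04), np.float64(0.2099))]
scene31 front 101 Y [0.0265 0.0586] X [-0.0123  0.0147] z [0.1833 0.1954]
side31 rear 49 Y [-0.071  -0.0329] X [-0.0125  0.0069] z [0.1848 0.2129]
   top z by Y [(np.float64(-0.07), np.float64(0.2131)), (np.float64(-0.055), np.float64(0.1952)), (np.float64(-0.04), np.float64(0.2046))]
side31 front 98 Y [0.0262 0.0601] X [-0.0114  0.0119] z [0.1836 0.192 ]
side31 disc 2264 z 0.1569 slope [ 0.001 -0.001]
  bar 329 ((584.342529296875, 39.98360824584961), (145.18902587890625, 16.27336883544922), 9.680169105529785) top z [0.25921601 0.26173984]
scene31 disc 1818 z 0.1601 slope [0.002 0.001]
  bar 226 ((586.5974731445312, 37.54843521118164), (152.47116088867188, 14.148968696594238), 9.906299591064453) top z [0.26311339 0.26603158]
```

```bash
python3 -m crank '{"fingers":[1,1,1,1,1,1,1,1],"travel":[[0,0,-1.5],[0,0,-3],[0,0,-3.7],[0,0,-4.1],[0,0,-4.3],[0,0,-4.5],[0,0,-4.5],[0,0,-4.5]],"yaw":[0,0,0,0,0,0,0,0]}' && python3 -m crank '{"fingers":[0.2,-0.4,-0.4,-0.4,-0.4,-0.4,-0.4,-0.4],"travel":[[0,0,0],[0,0,0],[0,0,0],[0,0,0],[0,0,3],[0,0,7],[0,0,11],[0,0,15]],"yaw":[0,0,0,0,0,0,0,0]}' && python3 -m crank '{"fingers":[-0.4,-0.4,-0.4,-0.4,-0.4,-0.4,-0.4,-0.4],"travel":[[0,0,4],[0,0,8],[-2,0,11],[-4,0,11],[-6,0,11],[-6,0,11],[-6,0,11],[-6,0,11]],"yaw":[0,0,0,0,0,0,0,0]}'
python3 - <<'E'
from wed import *
from mal import mal
for n in("wrist","side","scene"): snap(n,n+"32")
mal("wrist32"); mal("side32"); wed(["scene32","side32"])
w=np.load("scene32.npz")["w"]; d=np.load("scene32.npz")
m=(w[...,0]>.34)&(w[...,0]<.54)&(w[...,1]>.25)&(w[...,1]<.53)&(w[...,2]>.022)&(w[...,2]<.05)&(d["image"].min(-1)>100); p=w[m]; print("tray walls",len(p),cv2.minAreaRect((p[:,:2]*1000).astype(np.float32)),p[:,2].max())
a=cv2.resize(np.hstack([cv2.imread("pics/scene32.png")[100:330,100:500],cv2.imread("pics/side32.png")[100:330,100:500]]),(800,230)); cv2.imwrite("pics/f.png",a)
E
```

```text
time: 46.5
eef_pos: [0.669, -0.2483, 0.0291]
ee_rot: [-180.0, 0.1, 140.3]
force: [-12.3, 3.3, 18.5]
width: 0.0195
grip_force: 134.7
time: 47.17
eef_pos: [0.6688, -0.2482, 0.1761]
ee_rot: [180.0, -0.0, 140.3]
force: [2.1, -0.8, -0.1]
width: 0.0601
grip_force: 0.0
time: 47.83
eef_pos: [0.6095, -0.2483, 0.2847]
ee_rot: [180.0, 0.0, 140.3]
force: [-0.3, 0.8, -0.5]
width: 0.0594
grip_force: 0.0
wrist32 head 2544 [ 627.  -212.9] [89.  44.1] 50.3 z max 0.0509
wrist32 handle 2475 [ 724.6 -286.1] [ 48.1 191.3] 45.6 z max 0.0485
side32 head 259 [ 616.4 -214.7] [71.8 39.2] 48.8 z max 0.0505
side32 handle 279 [ 831.  -443.5] [129.3  60.5] 28.1 z max 0.0489
scene32 rear 215 Y [-0.0718 -0.0275] X [-0.0096  0.0132] z [0.1838 0.2151]
   top z by Y [(np.float64(-0.07), np.float64(0.2153)), (np.float64(-0.055), np.float64(0.213)), (np.float64(-0.04), np.float64(0.2097))]
scene32 front 101 Y [0.0267 0.0582] X [-0.0125  0.0149] z [0.1831 0.197 ]
side32 rear 47 Y [-0.0715 -0.0332] X [-0.0127  0.0068] z [0.1853 0.2119]
   top z by Y [(np.float64(-0.07), np.float64(0.2121)), (np.float64(-0.055), np.float64(0.194)), (np.float64(-0.04), np.float64(0.2051))]
side32 front 97 Y [0.0266 0.0608] X [-0.0115  0.0084] z [0.1832 0.1924]
tray walls 203 ((441.32275390625, 390.404541015625), (131.76266479492188, 199.65054321289062), 10.162206649780273) 0.04759044013309932
```

View pics/f.png

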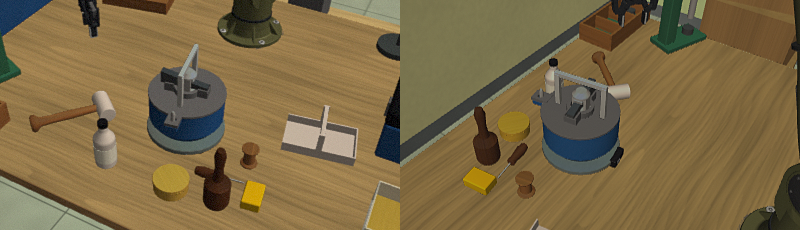

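The final view shows the lid on the bowl, the wedge through the post, the tray standing empty and upright, the mallet lying on the bench, and the other items where they were. I'm handing the job in.

```bash
python3 -c "
from rig import *
print(finish_job())"
```

```text
the job is handed in; nothing more can be done
None
```

The job is handed in: all five castings are in the bowl, the lid sits flat on the rim, the wedge is driven tight (tip about 58 mm past the post axis by camera), and the tray and mallet are back on the bench; the hand-in gave no verdict, and I could not measure the wedge's grip force after the last push (about 65 N).

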